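Clean the chess pieces under the cupboard light

ROBOT

A 6-joint arm with a two-finger parallel gripper is mounted at the origin on the work surface. World frame = base frame: x ahead of the robot, y to its left, z up, the work surface at z = 0. Lengths are in mm, angles in rad, forces in N, time in s.
With the tool pointing down it reaches from about 275 to 1000 mm from the base axis. Payload 8.4 kg.
Tool frame: the origin (TCP) lies on the centre line of the jaws, within the pads' length; the fingertips stand 22 mm ahead of it and the grasp point (between the pads) lies 3 mm ahead of it; z points along the fingers, x is the direction in which the jaws open and shut, and the axes are right-handed (so a half turn about z gives the same grasp; the last joint's range is limited). The gripper opens to 85 mm and grips with 20 to 120 N. Pads are 22 mm wide; open, the fingers measure 114 mm over their backs; the gripper's body (76 mm by 85 mm) begins 54 mm behind the grasp point. The pads swing forward as they close: fully open they stand 13 mm farther back than shut.
Start: joints at [-1.216, 0.353, 1.633, -0, 1.155, -0.002], TCP at [218.297, -585.64, 224.281] pointing down, gripper open.
Joint ranges: [-2.63, 2.63], [-0.92, 2.1], [0.06, 2.66], [-1.3, 4.44], [0, 2.69], [-3.02, 3.02]. Speed limits (rad/s): [2.22, 2.22, 2.79, 3.14, 3.14, 3.14].

INTERFACE

Orientations are given as [roll, pitch, yaw] about the fixed x, y, z axes, in that order (R = Rz(yaw) Ry(pitch) Rx(roll)).
In Python, from rig import status, viewer, job gives the robot as it stands.
- The arm moves only by the tool send_rows, never from a script. Its argument "plan" is a list of rows, each a list of 3 entries, a list of its own where there are three numbers: the shift along the tool's x, y, z in m, then the turn, a rotation vector about the tool's x, y, z in rad, then the opening, from -1 (shut) to 1 (fully open). In form: [[[x, y, z], [rx, ry, rz], jaw], ...]. A call has exactly 5 rows; each row is the pose to reach, as a shift and turn from the pose measured when the call began, along the tool's axes at that moment; what a row does not reach only later rows make up. A row lasts 1/12 s, in which the tool goes at most 41.7 mm and 7.16 degrees, less where a joint would pass 70% of its speed; a pose out of reach is approached as far as the arm can. A call with a gripper value outside its range is refused whole. The fingers move at their own pace and stop on an object; "squeeze" is the grip in N (left out, the last holds). Time passes only in rows, so rows that repeat a pose let the fingers close, or fill a call up. It gives the time, the measured TCP pose, the force and the opening at its end, in the units of the state.
- status.sense(): the state, without advancing time (a new reading comes with each control period).
- viewer.grab_frame(name): name is "scene" or "top" or "wrist"; returns the picture (420x560x3 uint8, red, green, blue); there is no depth.
- viewer.camera_params(name): a dict with "intrinsics" (3x3 intrinsics, pixels), "xyz" and "orientation" of the camera in the world. Camera axes: x right, y down, z forward; pixel columns grow to the right and rows downward; lengths in mm; the calibration is good to about 2 mm. A picture is of the moment at which its call begins: read the wrist's pose just before it. camera_params takes no time and is no camera call; for the wrist camera it gives the pose at the moment of the call.
- job.sign_off(): hands the job in, once; it reports no verdict.
Trained networks look in the newest picture that a camera, given by its name, has taken for a name from the list of things; names that differ only in an ending like _2 or _b are one class to them, and where a whole thing is asked for, a point or a joint stands for the part that bears it (a point fixed in the world has none). Each returns a list of dicts, best first, with "p" (0 to 1); they miss things now and then, are a little off and sometimes report something else, mostly with a low value. They report only what shows in the picture. A call takes as long as a camera call. They do not tell look-alikes from the thing itself.
- viewer.cut_out(label, camera): "mask" (420x560 bool, what is visible of it) and "extent" ([left, top, width, height] in pixels, round what is visible of it).
The state is a dict: "clock": time; "qpos": joint angles; "qvel": joint speeds; "joint_efforts": joint torques, N m; "eef_pos": TCP position; "tcp_rot": TCP orientation; "contact_force": force on the tool from outside, world axes, zero at the start; "wrist_torque": the same for the moment, N m; "opening": opening from 0.0 (shut) to 1.0 (fully open).
Only numpy, scipy, OpenCV 4.12 (cv2) and the standard library are available. Lean on these libraries where they do the work, as an engineer would, in place of code of your own. Each camera call takes 0.05 s, during which the arm holds its last target.

TASK

Pull the cupboard light's knob out until it clicks on, then put every walnut chess piece that is on the shelf into the frosted tray and, once they are all in, give the cap of the cleaner canister a short press, all the way down, and let it spring up. Then turn the yellow timer's dial to the fourth click past its zero (the fourth short mark after the long one) to time the drying, and last of all push the light's knob fully back in. The pieces may stand or lie in the tray; leave the dice tin, the card deck and the pile of draughts where they are.

Things in the scene. Friction and masses are not known exactly. Their poses are not given: they have to be found in the camera images.
- pull (a joint): push-pull switch knob of the cupboard light: 0 = pushed fully in (off), 0.016 m = pulled out to its detent (on). It slides straight up and down and clicks over a spring half-way: about 5 N to pull out or push in, then it stays at either end
- pull_top (a point): top centre of that knob, a black cylinder 30 mm across, 24 mm high, on a 12 mm stem; the point rides with it. Pushed in, its underside is 12 mm and its top 36 mm above the fixed white base (45 mm high, reaching 45 mm to each side and 30 mm to -x). The x axis points along the base to the light's thin post, 103 mm beyond the knob, with the lamp head 200 mm up
- dial (a joint): winding dial of the yellow timer: 0 at the long mark (zero), growing clockwise seen from above, one click (0.5236 rad, 30 degrees) to each of eight short marks; the fourth short mark is 2.094 rad. It clicks into place and springs to the nearest click; about 0.06 N m turns it, either way. It starts on the zero, first or second mark
- dial_grip (a point): on the dial's vertical axis, at grip height in the upright white bar (44 long, 14 wide, its top 12 mm above this point). The dial's disc, 48 mm across, lies 22 mm below it, the top of the fixed round yellow timer (90 mm across, 40 high) 30 mm below. The x axis runs along the bar and turns with it; the black pointer line is on the bar's -x end
- cap (a joint): sprung cap of the cleaner canister: 0 = up, 0.007 m = fully down; down is positive. About 3 N starts it and 8 N takes it fully down; it springs back
- cap_top (a point): top centre of the white round cap, 30 mm across with a small nozzle stub, on the fixed aluminium canister (52 mm across) clamped to one end of the tray; 128 mm above the shelf when up; it moves down with the cap
- tray_floor (a point): centre of the inner floor of the fixed frosted acrylic tray, 6 mm above the shelf. Inside it is 152 mm along its x axis and 232 mm along y; walls 4 mm thick, their tops 22 mm above the shelf. The canister's axis stands at +170 mm along its y axis
- queen_mid (a point): walnut chess queen, 78 mm tall, about 55 g, loose, standing on the shelf at the start: round foot 36 mm across and 7 mm high, straight waist 22 mm across from 7 mm to 53 mm up (grip it there). May be absent. The point is on its axis, half-way up (39 mm above its underside); its z axis points along the piece from foot to head
- bishop_mid (a point): walnut chess bishop, 68 mm tall, about 45 g, loose, standing on the shelf at the start: round foot 34 mm across and 7 mm high, straight waist 20 mm across from 7 mm to 44 mm up (grip it there). May be absent. The point is on its axis, half-way up (34 mm above its underside); its z axis points along the piece from foot to head
- rook_mid (a point): walnut chess rook, 58 mm tall, about 50 g, loose, standing on the shelf at the start: round foot 36 mm across and 7 mm high, straight waist 25 mm across from 7 mm to 44 mm up (grip it there). May be absent. The point is on its axis, half-way up (29 mm above its underside); its z axis points along the piece from foot to head
- pawn_mid (a point): walnut chess pawn, 56 mm tall, about 35 g, loose, standing on the shelf at the start: round foot 32 mm across and 7 mm high, straight waist 20 mm across from 7 mm to 34 mm up (grip it there). May be absent. The point is on its axis, half-way up (28 mm above its underside); its z axis points along the piece from foot to head
- pawn2_mid (a point): walnut chess pawn (a second, the same), 56 mm tall, about 35 g, loose, standing on the shelf at the start: round foot 32 mm across and 7 mm high, straight waist 20 mm across from 7 mm to 34 mm up (grip it there). May be absent. The point is on its axis, half-way up (28 mm above its underside); its z axis points along the piece from foot to head
- king_mid (a point): walnut chess king (a small cross on top), 84 mm tall, about 60 g, loose, standing on the shelf at the start: round foot 36 mm across and 7 mm high, straight waist 23 mm across from 7 mm to 55 mm up (grip it there). May be absent. The point is on its axis, half-way up (42 mm above its underside); its z axis points along the piece from foot to head
- queen: the queen, its underside's centre
- bishop: the bishop, its underside's centre
- rook: the rook, its underside's centre
- pawn2: the second pawn, its underside's centre
- king: the king, its underside's centre
- pawn: the pawn, its underside's centre
- dice_tin: bystander: steel dice tin with a button in its lid, 90 x 60 x 37 mm, origin under its centre
- cards: bystander: boxed card deck lying flat, 90 x 63 x 20 mm, origin under its centre
- draughts: bystander: pile of four draughts glued together, 38 mm across, 32 mm high, origin under its centre
Not all that is in view belongs to the job. Leave any orange look-alike of the rook alone. Leave any red look-alike of the pawn alone.

How it is judged (in metres and radians):
On the way, in this order (a step that is already met when the one before it is completed fails the run):
1. the light's knob is pulled out to its detent (value of joint pull above 0.013 m), for 0.3 s.
2. with the light on, all the chess pieces present are at rest in the tray and let go (value of joint pull above 0.013 m and x of queen_mid in the frame of tray_floor between -0.075 and 0.075 m and y of queen_mid in the frame of tray_floor between -0.115 and 0.115 m and z of queen_mid in the frame of tray_floor between 0 and 0.052 m and linear speed of each of queen, king, bishop, rook, pawn, pawn2 below 0.05 m/s and x of king_mid in the frame of tray_floor between -0.075 and 0.075 m and y of king_mid in the frame of tray_floor between -0.115 and 0.115 m and z of king_mid in the frame of tray_floor between 0 and 0.052 m and x of bishop_mid in the frame of tray_floor between -0.075 and 0.075 m and y of bishop_mid in the frame of tray_floor between -0.115 and 0.115 m and z of bishop_mid in the frame of tray_floor between 0 and 0.052 m and x of rook_mid in the frame of tray_floor between -0.075 and 0.075 m and y of rook_mid in the frame of tray_floor between -0.115 and 0.115 m and z of rook_mid in the frame of tray_floor between 0 and 0.052 m and x of pawn_mid in the frame of tray_floor between -0.075 and 0.075 m and y of pawn_mid in the frame of tray_floor between -0.115 and 0.115 m and z of pawn_mid in the frame of tray_floor between 0 and 0.052 m and x of pawn2_mid in the frame of tray_floor between -0.075 and 0.075 m and y of pawn2_mid in the frame of tray_floor between -0.115 and 0.115 m and z of pawn2_mid in the frame of tray_floor between 0 and 0.052 m and contact force between the fingers and queen below 0.1 N and contact force between the fingers and king below 0.1 N and contact force between the fingers and bishop below 0.1 N and contact force between the fingers and rook below 0.1 N and contact force between the fingers and pawn below 0.1 N and contact force between the fingers and pawn2 below 0.1 N), for 0.2 s.
3. with the light on, the canister's cap is pressed down (5 mm or more of its 7 mm) (value of joint pull above 0.013 m and value of joint cap above 0.005 m), for 0.05 s.
4. with the light on and the cap up again, the dial stands on its fourth click (value of joint pull above 0.013 m and value of joint cap below 0.0015 m and value of joint dial between 1.9444 and 2.2444 rad and velocity of joint dial between -0.1 and 0.1 rad/s), for 0.3 s.
5. the light's knob is pushed back in, the dial still on its fourth click (value of joint pull below 0.003 m and value of joint dial between 1.9444 and 2.2444 rad and velocity of joint dial between -0.1 and 0.1 rad/s), for 0.2 s.
At the end, for the whole second after the job is handed in: The light's knob is in (within 3 mm), the cap is up (within 1.5 mm), the dial rests on its fourth click (2.094 rad within 0.15), and every chess piece present is at rest inside the tray, standing or lying on its floor (its middle within the walls and less than 52 mm above the floor) (all of step 5 and value of joint cap below 0.0015 m and x of queen_mid in the frame of tray_floor between -0.075 and 0.075 m and y of queen_mid in the frame of tray_floor between -0.115 and 0.115 m and z of queen_mid in the frame of tray_floor between 0 and 0.052 m and linear speed of each of queen, king, bishop, rook, pawn, pawn2 below 0.05 m/s and x of king_mid in the frame of tray_floor between -0.075 and 0.075 m and y of king_mid in the frame of tray_floor between -0.115 and 0.115 m and z of king_mid in the frame of tray_floor between 0 and 0.052 m and x of bishop_mid in the frame of tray_floor between -0.075 and 0.075 m and y of bishop_mid in the frame of tray_floor between -0.115 and 0.115 m and z of bishop_mid in the frame of tray_floor between 0 and 0.052 m and x of rook_mid in the frame of tray_floor between -0.075 and 0.075 m and y of rook_mid in the frame of tray_floor between -0.115 and 0.115 m and z of rook_mid in the frame of tray_floor between 0 and 0.052 m and x of pawn_mid in the frame of tray_floor between -0.075 and 0.075 m and y of pawn_mid in the frame of tray_floor between -0.115 and 0.115 m and z of pawn_mid in the frame of tray_floor between 0 and 0.052 m and x of pawn2_mid in the frame of tray_floor between -0.075 and 0.075 m and y of pawn2_mid in the frame of tray_floor between -0.115 and 0.115 m and z of pawn2_mid in the frame of tray_floor between 0 and 0.052 m); the robot touches nothing.
It fails at once if the dice tin, the card deck or the pile of draughts is shoved more than 4 cm (distance of any of dice_tin, cards, draughts from where it was at the start of the episode above 0.04 m).
Of queen, king, bishop, rook, pawn, pawn2 only 4 to 6 are there at a start; the rules pass over those that are not, and their reading is None.
At some moment in a run one of queen, king, bishop, rook, pawn, pawn2 may be knocked a few centimetres aside while the robot is not near it.
Once in a run the grip may slacken for a moment while it holds something.
It also fails if it takes over 210 s, if anything falls off the work surface, if the arm or the gripper's body presses on something with over 40 N, if the wrist force passes 120 N, or if a joint passes its speed limit or range.

## Working session

There is one attempt and no reset: what is moved stays moved. The work goes in short steps, Python scripts to look and compute and a tool call to move; the robot and the scene stay as the last step left them, time stands still between calls to the robot, and variables do not carry over. Pictures are saved under pics/ and viewed, and the job is handed in when it is done.

Besides the shell and the picture viewer there is one more tool, called as name(argument=value, ...), one argument or row to a line, values as JSON. send_rows: Moves the arm, as the interface text tells. Its arguments: {"type":"object","properties":{"plan":{"type":"array"},"squeeze":{"type":"number"}},"required":["plan"]}

```bash
ls; mkdir -p pics
python3 - <<'E'
from rig import status, viewer, job
import cv2
print(status.sense())
for n in ['scene','top','wrist']:
    im=viewer.grab_frame(n); cv2.imwrite(f'pics/{n}0.png',im[:,:,::-1]); print(n,viewer.camera_params(n))
E
```

```text
pics
{'clock': 0.0, 'qpos': array([-1.21639393e+00,  3.53660012e-01,  1.63414320e+00,  1.25558447e-05,
        1.15518782e+00, -2.40744701e-03]), 'qvel': array([-0.00023167, -0.00067957,  0.0019169 , -0.00060028,  0.00070244,
       -0.00274961]), 'joint_efforts': array([ 3.00652493e-03, -6.05248833e+01, -3.42064977e+01,  9.76349838e-05,
        9.47398221e-03, -9.20619868e-06]), 'eef_pos': array([ 218.13431173, -585.17751384,  223.55039727]), 'tcp_rot': array([-3.14157781e+00,  1.39834113e-03, -1.21399155e+00]), 'contact_force': array([0.9543299 , 0.01923752, 0.31419346]), 'wrist_torque': array([-0.0367507 , -0.01489776,  0.03117377]), 'opening': 1.005816693268288}
scene {'intrinsics': array([[460.90688082,   0.        , 279.57477212],
       [  0.        , 460.90688082, 211.54675333],
       [  0.        ,   0.        ,   1.        ]]), 'xyz': array([965.48992137, 777.00472418, 780.7927487 ]), 'orientation': array([-2.23262683, -0.01238372,  2.64701753])}
top {'intrinsics': array([[394.24741631,   0.        , 279.46473902],
       [  0.        , 394.24741631, 209.25211975],
       [  0.        ,   0.        ,   1.        ]]), 'xyz': array([ 405.34683   ,   -8.08975853, 1003.27484266]), 'orientation': array([-3.00286208,  0.02789853, -1.54566315])}
wrist {'intrinsics': array([[341.73720173,   0.        , 279.68678896],
       [  0.        , 341.73720173, 205.42672144],
       [  0.        ,   0.        ,   1.        ]]), 'xyz': array([ 284.41745893, -559.1414691 ,  372.31079116]), 'orientation': array([ 2.86051616e+00,  7.39891995e-04, -1.21338290e+00])}
```

View pics/scene0.png

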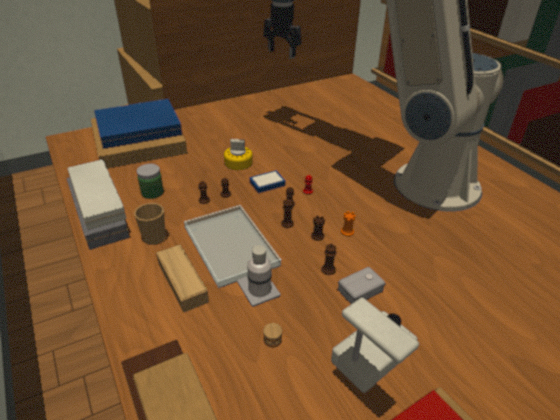

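View pics/top0.png

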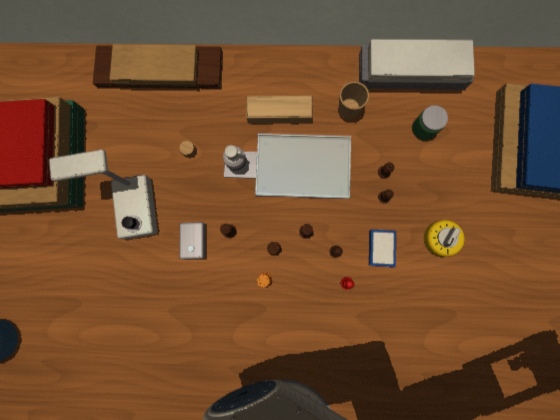

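View pics/wrist0.png

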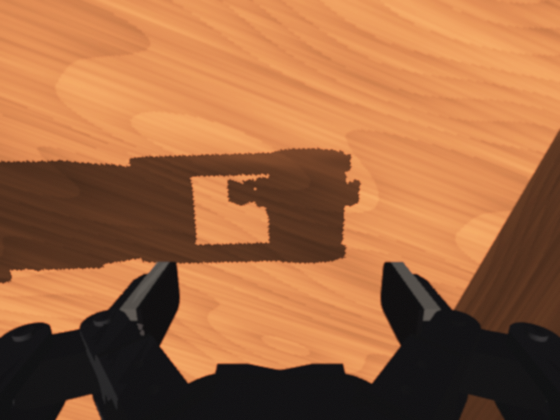

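```bash
cat > h.py <<'E'
from rig import status, viewer, job
import numpy as np, cv2
from scipy.spatial.transform import Rotation as Ro
def cam(n):
    p=viewer.camera_params(n); return np.array(p['intrinsics']),np.array(p['xyz']),Ro.from_euler('xyz',p['orientation']).as_matrix()
def ray(c,uv):
    K,t,R=c; d=R@np.linalg.inv(K)@np.array([uv[0],uv[1],1.]); return t,d/np.linalg.norm(d)
def onz(c,uv,z):
    t,d=ray(c,uv); return t+d*(z-t[2])/d[2]
def proj(c,P):
    K,t,R=c; q=K@(R.T@(np.asarray(P,float)-t)); return q[:2]/q[2]
def tri(rs):
    A=np.zeros((3,3));b=np.zeros(3);
    for t,d in rs:
        M=np.eye(3)-np.outer(d,d);A+=M;b+=M@t
    P=np.linalg.solve(A,b); return P,[float(np.linalg.norm((np.eye(3)-np.outer(d,d))@(P-t))) for t,d in rs]
def cen(m):
    ys,xs=np.nonzero(m); return np.array([xs.mean(),ys.mean()])
def grab(n,name):
    im=viewer.grab_frame(n); cv2.imwrite(f'pics/{name}.png',im[:,:,::-1]); return im
def st():
    s=status.sense(); print('t %.2f'%s['clock'],'pos',np.round(s['eef_pos'],1),'rot',np.round(s['tcp_rot'],3),'F',np.round(s['contact_force'],1),'op %.3f'%s['opening'],'q6 %.2f'%s['qpos'][5]); return s
def off(P,yaw=None):
    """shift in tool axes (mm) to world point P; and turn about tool z to yaw of tool x (mod pi)"""
    s=status.sense(); R=Ro.from_euler('xyz',s['tcp_rot']).as_matrix()
    d=R.T@(np.asarray(P)-s['eef_pos']); 
    out=[np.round(d,1)]
    if yaw is not None:
        cur=np.arctan2(R[1,0],R[0,0]); dy=(yaw-cur+np.pi/2)%np.pi-np.pi/2
        out.append(('tool rz',round(-dy,3)))
    return out
E
python3 - <<'E'
from h import *
names=['queen','king','bishop','rook','pawn','pawn2','pull','dial','cap','dice_tin','cards','draughts']
for n in names:
    for c in ['top','scene']:
        r=viewer.cut_out(n,c)
        print(n,c,[(round(x['p'],2),[int(v) for v in x['extent']],np.round(cen(x['mask']),1).tolist()) for x in r[:5]])
E
```

```text
queen top [(0.75, [301, 225, 12, 9], [305.9, 231.0])]
queen scene [(0.63, [280, 198, 12, 31], [287.2, 214.2])]
king top [(0.68, [219, 223, 14, 10], [227.4, 230.5])]
king scene [(0.61, [322, 245, 14, 30], [329.1, 259.7]), (0.33, [222, 178, 9, 21], [225.0, 188.1])]
bishop top [(0.6, [375, 161, 18, 18], [385.5, 170.0])]
bishop scene [(0.7, [199, 180, 11, 22], [202.9, 192.6])]
rook top [(0.72, [266, 242, 13, 13], [273.9, 248.3]), (0.57, [253, 270, 14, 14], [264.2, 280.2])]
rook scene [(0.68, [311, 218, 13, 24], [317.9, 228.0]), (0.49, [341, 209, 13, 27], [348.0, 222.8])]
pawn top [(0.67, [330, 247, 12, 10], [335.7, 251.3]), (0.54, [341, 274, 13, 12], [347.1, 283.3]), (0.53, [378, 190, 13, 9], [385.0, 195.9]), (0.22, [300, 224, 16, 13], [306.0, 231.0])]
pawn scene [(0.68, [302, 175, 9, 20], [307.8, 185.3]), (0.51, [222, 177, 7, 19], [224.7, 188.0]), (0.44, [287, 187, 5, 11], [289.7, 193.0]), (0.37, [249, 175, 34, 19], [266.5, 181.8])]
pawn2 top [(0.67, [330, 247, 12, 10], [335.7, 251.3]), (0.54, [341, 274, 13, 12], [347.1, 283.3]), (0.53, [378, 190, 13, 9], [385.0, 195.9]), (0.22, [300, 2
[... 453 characters left out ...]
3, 16], [237.3, 146.7])]
cap top [(0.73, [227, 141, 17, 18], [232.3, 151.7]), (0.58, [329, 245, 10, 18], [335.7, 251.6])]
cap scene [(0.52, [253, 243, 12, 20], [258.5, 253.1]), (0.28, [198, 184, 10, 19], [202.6, 192.4])]
dice_tin top [(0.92, [180, 226, 24, 33], [192.4, 240.6])]
dice_tin scene [(0.56, [339, 272, 45, 31], [360.7, 284.8])]
cards top [(0.95, [371, 227, 23, 40], [382.0, 247.7]), (0.36, [378, 187, 12, 13], [385.3, 196.0])]
cards scene [(0.78, [247, 172, 38, 21], [267.0, 181.5]), (0.63, [285, 185, 12, 19], [289.8, 193.4])]
draughts top [(0.71, [376, 163, 16, 15], [385.7, 170.4]), (0.56, [180, 143, 14, 15], [187.1, 148.6])]
draughts scene [(0.57, [263, 322, 17, 26], [272.3, 334.6])]
```

Run:
```python
import cv2
a=cv2.imread('pics/scene0.png')[150:320,150:430]; cv2.imwrite('pics/c1.png',cv2.resize(a,None,fx=2.8,fy=2.8,interpolation=cv2.INTER_CUBIC))
a=cv2.imread('pics/top0.png')[120:300,90:480]; cv2.imwrite('pics/c2.png',cv2.resize(a,None,fx=2,fy=2,interpolation=cv2.INTER_CUBIC))
```

```text
(no output)
```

View pics/c1.png

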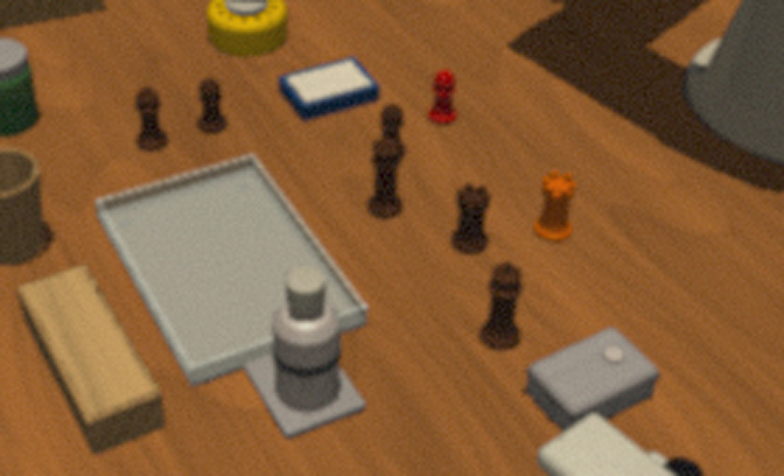

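View pics/c2.png

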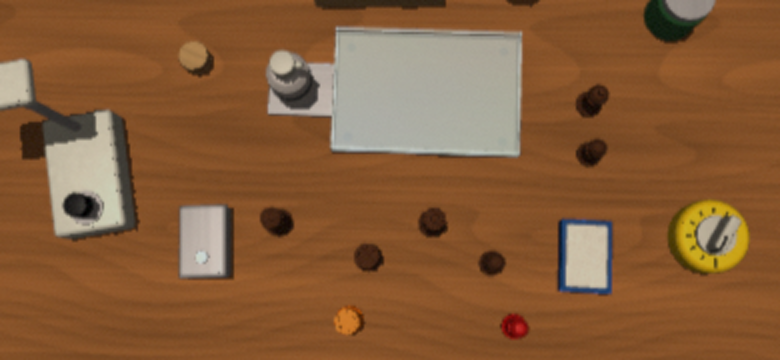

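```bash
python3 - <<'E'
from h import *
T=cam('top');S=cam('scene')
pr={'queen':((305.9,231),(287.2,214.2),39),'king':((227.4,230.5),(329.1,259.7),42),'bishop':((385.5,170),(202.9,192.6),34),'rook':((273.9,248.3),(317.9,228),29),'pawnA':((385,195.9),(224.7,188),28),'pawnB':((335.7,251.3),(289.8,193),28),'orook':((264.2,280.2),(348,222.8),29),'red':((347.1,283.3),(307.8,185.3),28),
'dial':((448.1,236.6),(237.3,146.7),70),'cap':((232.3,151.7),(258.5,253.1),120),'tin':((192.4,240.6),(360.7,284.8),20),'cards':((382,247.7),(267,181.5),12),'dr':((187.1,148.6),(272.3,334.6),16)}
for k,(a,b,z) in pr.items():
    P,e=tri([ray(T,a),ray(S,b)]); print(k,np.round(P,1),'res',np.round(e,1),'topz',np.round(onz(T,a,z),1),'scz',np.round(onz(S,b,z),1))
print('pull',onz(T,(128.3,222.6),75))
# tray corners wall tops top view
c2=lambda u,v:(u/2+90,v/2+120)
for uv in [(336,28),(521,33),(519,155),(332,153)]:
    print(np.round(onz(T,c2(*uv),22),1))
print('base',[np.round(onz(T,c2(*u),45),1) for u in [(45,122),(118,112),(133,228),(57,236)]])
E
python3 - <<'E'
import cv2
a=cv2.imread('pics/top0.png')
for n,(x,y) in {'c3':(100,140),'c4':(420,210)}.items():
    w=110 if n=='c3' else 55
    cv2.imwrite(f'pics/{n}.png',cv2.resize(a[y:y+w,x:x+w],None,fx=600/w,fy=600/w,interpolation=cv2.INTER_CUBIC))
E
```

```text
queen [488.2 -44.6  32.3] res [0.8 0.8] topz [487.  -43.9  39. ] scz [493.1 -37.8  39. ]
king [484.8 149.9  31.9] res [0.5 0.5] topz [483.6 148.5  42. ] scz [491.7 158.1  42. ]
bishop [ 647.2 -242.3   28.2] res [1.3 1.3] topz [ 644.7 -240.2   34. ] scz [ 650.5 -235.7   34. ]
rook [443.3  34.   26.3] res [0.2 0.2] topz [443.3  33.8  29. ] scz [445.   36.8  29. ]
pawnA [ 582.  -241.5   23.5] res [1.3 1.3] topz [ 580.  -239.6   28. ] scz [ 585.2 -236.5   28. ]
pawnB [ 439.9 -117.2   38.6] res [0.7 0.7] topz [ 439.7 -118.    28. ] scz [ 433.  -130.4   28. ]
orook [365.3  55.4  29.5] res [0.1 0.1] topz [365.4  55.3  29. ] scz [364.8  54.9  29. ]
red [ 363.2 -147.    21.8] res [0.4 0.4] topz [ 363.2 -146.    28. ] scz [ 368.4 -139.7   28. ]
dial [ 480.  -378.9   61.2] res [0.6 0.6] topz [ 478.8 -375.1   70. ] scz [ 486.3 -365.3   70. ]
cap [660.7 133.6 115.9] res [1.1 1.1] topz [660.4 132.4 120. ] scz [661.8 138.3 120. ]
tin [458.1 239.4  18.7] res [0.1 0.1] topz [458.  239.1  20. ] scz [459.1 240.2  20. ]
cards [ 451.8 -234.8    9.8] res [0.3 0.3] topz [ 451.9 -234.5   12. ] scz [ 453.  -231.7   12. ]
dr [696.  266.6  18.5] res [0. 0.] topz [696.7 267.3  16. ] scz [695.2 265.   16. ]
pull [494.39414255 382.03163259  75.        ]
[737.   83.2  22. ]
[ 734.1 -154.9   22. ]
[ 575.2 -152.5   22. ]
[573.   82.9  22. ]
base [array([601.2, 443. ,  45. ]), array([615.7, 351.4,  45. ]), array([470.7, 322.4,  45. ]), array([458.7, 416. ,  45. ])]
```

View pics/c3.png

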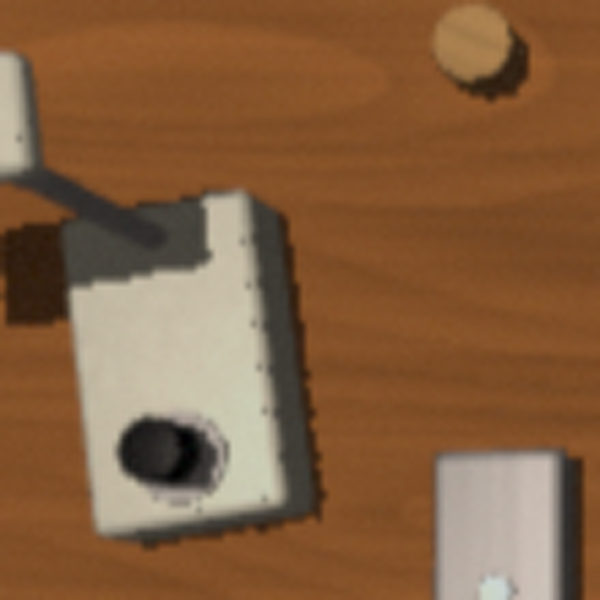

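View pics/c4.png

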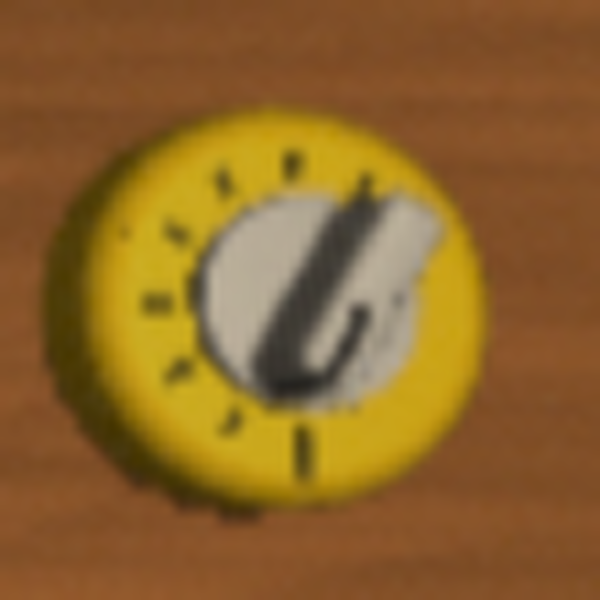

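Run:
```python
from h import *
T=cam('top');S=cam('scene')
for uv in [(52,160),(101,151),(106,172),(57,181)]: print(np.round(onz(T,uv,245),0),np.round(onz(T,uv,200),0))
for uv in [(353,306),(416,346),(404,357),(343,318)]: print('sc',np.round(onz(S,uv,245),0))
print(off([480,373,215],1.76))
```

```text
[601. 476. 245.] [613. 504. 200.]
[621. 377. 245.] [634. 400. 200.]
[578. 364. 245.] [589. 386. 200.]
[558. 461. 245.] [567. 489. 200.]
sc [645. 429. 245.]
sc [609. 528. 245.]
sc [636. 534. 245.]
sc [671. 440. 245.]
[array([-806.9, -580. ,    9.3]), ('tool rz', np.float64(0.168))]
```

send_rows(
  plan=[
    [[-0.807, -0.58, 0.009], [0, 0, -2.97], 1],
    [[-0.807, -0.58, 0.009], [0, 0, -2.97], 1],
    [[-0.807, -0.58, 0.009], [0, 0, -2.97], 1],
    [[-0.807, -0.58, 0.009], [0, 0, -2.97], 1],
    [[-0.807, -0.58, 0.009], [0, 0, -2.97], 1],
  ],
  squeeze=40,
)

```text
clock: 1.77
eef_pos: [273.1, -382.9, 222.3]
tcp_rot: [-3.142, -0.0, -0.583]
contact_force: [1.5, -0.3, 0.3]
opening: 0.995
```

Run:
```python
from h import *
st();print(off([480,373,215],1.76))
```

```text
t 1.77 pos [ 273.1 -382.9  222.3] rot [-3.142 -0.    -0.583] F [ 1.5 -0.3  0.3] op 0.995 q6 -0.37
[array([-243.8, -744.8,    7.3]), ('tool rz', np.float64(0.798))]
```

send_rows(
  plan=[
    [[-0.244, -0.745, 0.007], [0, 0, -2.34], 1],
    [[-0.244, -0.745, 0.007], [0, 0, -2.34], 1],
    [[-0.244, -0.745, 0.007], [0, 0, -2.34], 1],
    [[-0.244, -0.745, 0.007], [0, 0, -2.34], 1],
    [[-0.244, -0.745, 0.007], [0, 0, -2.34], 1],
  ],
)

```text
clock: 2.18
eef_pos: [328.0, -182.0, 220.8]
tcp_rot: [3.141, -0.001, 0.042]
contact_force: [1.5, -0.1, -0.3]
opening: 1.001
```

```bash
cat >> h.py <<'E'
def go(P,yaw):
    s=st(); R=Ro.from_euler('xyz',s['tcp_rot']).as_matrix()
    d=R.T@(np.asarray(P)-s['eef_pos'])/1000
    Rt=Ro.from_euler('xyz',[np.pi,0,yaw]).as_matrix()
    rv=Ro.from_matrix(R.T@Rt).as_rotvec()
    print('shift m',np.round(d,4),'turn',np.round(rv,3), 'dist',round(np.linalg.norm(d),3))
E
python3 -c "
from h import *
go([480,373,215],1.76)"
```

```text
t 2.18 pos [ 328.  -182.   220.8] rot [ 3.141e+00 -1.000e-03  4.200e-02] F [ 1.5 -0.1 -0.3] op 1.001 q6 -0.55
shift m [ 0.1749 -0.5482  0.0056] turn [ 1.000e-03 -0.000e+00 -1.718e+00] dist 0.575
```

send_rows(
  plan=[
    [[0.175, -0.548, 0.006], [0, 0, -1.718], 1],
    [[0.175, -0.548, 0.006], [0, 0, -1.718], 1],
    [[0.175, -0.548, 0.006], [0, 0, -1.718], 1],
    [[0.175, -0.548, 0.006], [0, 0, -1.718], 1],
    [[0.175, -0.548, 0.006], [0, 0, -1.718], 1],
  ],
)

```text
clock: 2.6
eef_pos: [383.1, 19.4, 218.9]
tcp_rot: [3.14, -0.001, 0.667]
contact_force: [1.9, -1.4, 1.2]
opening: 1.002
```

```bash
python3 -c "
from h import *
go([480,373,215],1.76)"
```

```text
t 2.60 pos [383.1  19.4 218.9] rot [ 3.14e+00 -1.00e-03  6.67e-01] F [ 1.9 -1.4  1.2] op 1.002 q6 -0.62
shift m [ 0.2949 -0.2178  0.0039] turn [ 0.002 -0.    -1.093] dist 0.367
```

send_rows(
  plan=[
    [[0.295, -0.218, 0.004], [0, 0, -1.093], 1],
    [[0.295, -0.218, 0.004], [0, 0, -1.093], 1],
    [[0.295, -0.218, 0.004], [0, 0, -1.093], 1],
    [[0.295, -0.218, 0.004], [0, 0, -1.093], 1],
    [[0.295, -0.218, 0.004], [0, 0, -1.093], 1],
  ],
)

```text
clock: 3.02
eef_pos: [437.8, 220.7, 216.6]
tcp_rot: [3.14, -0.0, 1.293]
contact_force: [0.7, -0.1, 0.9]
opening: 1.001
```

```bash
python3 -c "
from h import *
go([480,373,215],1.76)"
```

```text
t 3.02 pos [437.8 220.7 216.6] rot [ 3.14  -0.     1.293] F [ 0.7 -0.1  0.9] op 1.001 q6 -0.83
shift m [ 0.1581 -0.0012  0.0016] turn [ 0.002  0.    -0.467] dist 0.158
```

send_rows(
  plan=[
    [[0.158, -0.001, 0.002], [0.002, 0, -0.467], 1],
    [[0.158, -0.001, 0.002], [0.002, 0, -0.467], 1],
    [[0.158, -0.001, 0.002], [0.002, 0, -0.467], 1],
    [[0.158, -0.001, 0.002], [0.002, 0, -0.467], 1],
    [[0.158, -0.001, 0.002], [0.002, 0, -0.467], 1],
  ],
)

```text
clock: 3.43
eef_pos: [481.6, 378.9, 214.4]
tcp_rot: [3.14, -0.002, 1.769]
contact_force: [-1.0, -0.5, 0.1]
opening: 1.002
```

Run:
```python
from h import *
st(); C=cam('wrist'); im=grab('wrist','w1')
for r in viewer.cut_out('pull','wrist'): print(r['p'],r['extent'],cen(r['mask']),[np.round(onz(C,cen(r['mask']),z),1) for z in (69,81)])
```

```text
t 3.43 pos [481.6 378.9 214.4] rot [ 3.140e+00 -2.000e-03  1.769e+00] F [-1.  -0.5  0.1] op 1.002 q6 -1.11
0.79 [261.7, 189.6, 34.1, 35.1] [279.72012257 205.42390194] [array([496.3, 383.9,  69. ]), array([492.9, 383.1,  81. ])]
```

View pics/w1.png

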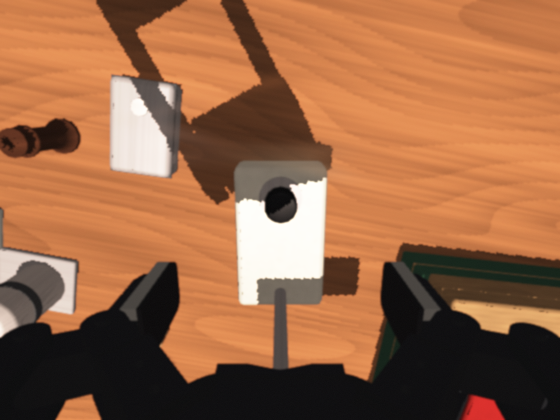

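```bash
python3 -c "
from h import *
go([494.5,383.5,74],1.765)"
```

```text
t 3.53 pos [480.  373.9 214. ] rot [-3.141e+00  1.000e-03  1.761e+00] F [ 0.2  0.8 -0.1] op 0.997 q6 -1.10
shift m [0.0068 0.0163 0.1399] turn [-0.001  0.001 -0.004] dist 0.141
```

Run:
```python
from h import *
C=cam('wrist'); im=grab('wrist','w2')
for r in viewer.cut_out('pull','wrist'): print(r['p'],r['extent'],cen(r['mask']),[np.round(onz(C,cen(r['mask']),z),1) for z in (69,81)])
```

```text
0.78 [269.3, 192.5, 36.1, 35.7] [285.8249497  208.27867203] [array([495.8, 384. ,  69. ]), array([492.3, 383.2,  81. ])]
```

send_rows(
  plan=[
    [[0.006, 0.015, 0.03], [0, 0, -0.004], 1],
    [[0.006, 0.016, 0.07], [0, 0, -0.004], 1],
    [[0.006, 0.016, 0.105], [0, 0, -0.004], 1],
    [[0.006, 0.016, 0.132], [0, 0, -0.004], 1],
    [[0.006, 0.016, 0.139], [0, 0, -0.004], 1],
  ],
)

```text
clock: 4.05
eef_pos: [491.7, 377.4, 71.2]
tcp_rot: [-3.134, 0.004, 1.761]
contact_force: [-1.4, -0.5, -0.2]
opening: 0.999
```

send_rows(
  plan=[
    [[0, 0, 0.001], [0, 0, 0], -1],
    [[0, 0, 0.001], [0, 0, 0], -1],
    [[0, 0, 0.001], [0, 0, 0], -1],
    [[0, 0, 0.001], [0, 0, 0], -1],
    [[0, 0, 0.001], [0, 0, 0], -1],
  ],
)

```text
clock: 4.47
eef_pos: [493.3, 379.2, 73.2]
tcp_rot: [-3.139, 0.001, 1.76]
contact_force: [-7.8, 6.1, 29.9]
opening: 0.302
```

Run:
```python
from h import *
im=grab('wrist','w3'); st(); grab('scene','s3')
```

```text
t 4.52 pos [493.9 380.3  74.1] rot [-3.14e+00 -1.00e-03  1.76e+00] F [-2.2  3.6 12.4] op 0.206 q6 -1.11
```

View pics/w3.png

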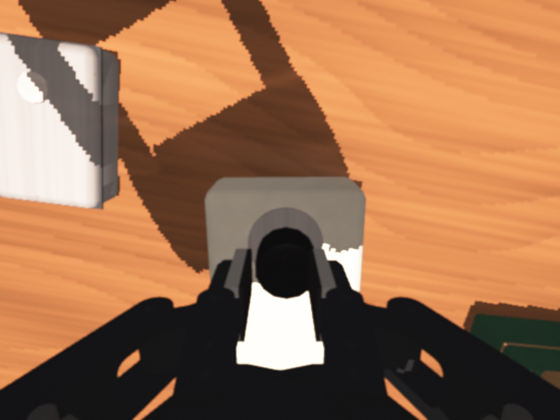

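View pics/s3.png

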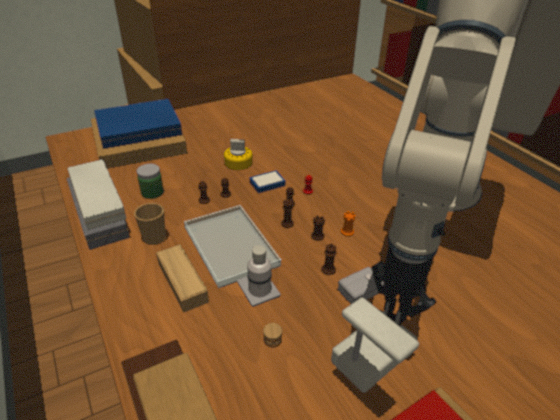

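Run:
```python
from h import *
C=cam('wrist'); print(C[1])
for z in (45,57,81): print(z, proj(C,[494,383.5,z]))
im=viewer.grab_frame('wrist'); st()
cv2.imwrite('pics/c5.png',cv2.resize(im[170:390,180:400,::-1].astype(np.uint8),None,fx=2.7,fy=2.7,interpolation=cv2.INTER_CUBIC))
for r in viewer.cut_out('pull','wrist'): print(r['p'],r['extent'],cen(r['mask']),[np.round(onz(C,cen(r['mask']),z),1) for z in (69,81)])
```

```text
[424.91784485 368.52513151 222.80351259]
45 [282.6235133  238.46140651]
57 [282.81401946 246.96631501]
81 [283.27955903 267.74974414]
t 4.62 pos [494.1 379.9  74. ] rot [-3.141  0.     1.761] F [ 0.4 -0.2  9.7] op 0.027 q6 -1.11
0.87 [256.5, 226.4, 57.7, 68.9] [282.81190926 254.67863894] [array([493. , 383.2,  69. ]), array([487.7, 382.1,  81. ])]
```

View pics/c5.png

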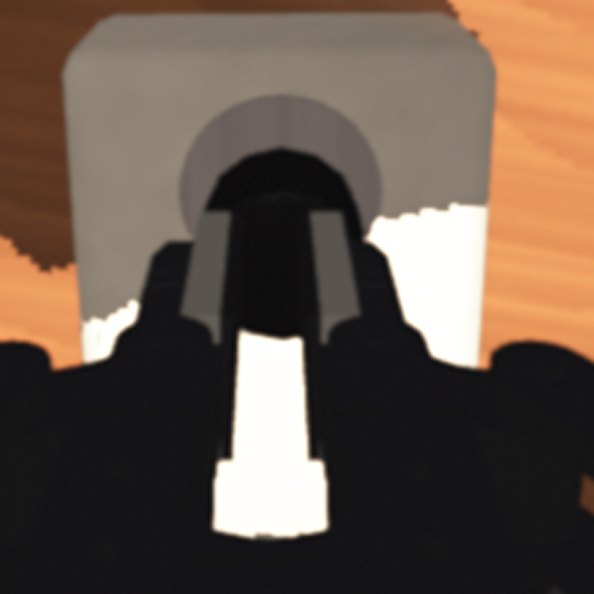

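Run:
```python
from h import *
C=cam('wrist'); s=st(); R=Ro.from_euler('xyz',s['tcp_rot']).as_matrix()
f=lambda p: np.round(proj(C,s['eef_pos']+R@np.array(p,float)),0)
print('TCP',f([0,0,0]),'grasp',f([0,0,3]),'tip',f([0,0,22]))
for x in (-42,42):
  for z in (-20,0,9,22): print(x,z,'y-11',f([x,-11,z]),'y11',f([x,11,z]))
for z in (-20,0,9,22): print(7,z,'y-11',f([7,-11,z]),'y11',f([7,11,z]))
im=grab('wrist','w6');st()
```

```text
t 4.67 pos [494.1 379.6  73.9] rot [-3.141e+00  1.000e-03  1.761e+00] F [ 0.2  1.2 13.8] op 0.006 q6 -1.11
TCP [276. 260.] grasp [276. 258.] tip [277. 243.]
-42 -20 y-11 [173. 257.] y11 [178. 304.]
-42 0 y-11 [186. 239.] y11 [190. 281.]
-42 9 y-11 [191. 232.] y11 [194. 272.]
-42 22 y-11 [197. 223.] y11 [200. 261.]
42 -20 y-11 [378. 257.] y11 [374. 304.]
42 0 y-11 [366. 239.] y11 [363. 281.]
42 9 y-11 [362. 232.] y11 [359. 272.]
42 22 y-11 [356. 223.] y11 [354. 261.]
7 -20 y-11 [293. 257.] y11 [292. 304.]
7 0 y-11 [291. 239.] y11 [291. 281.]
7 9 y-11 [291. 232.] y11 [290. 272.]
7 22 y-11 [290. 223.] y11 [290. 261.]
t 4.72 pos [494.1 379.6  73.9] rot [-3.141e+00  1.000e-03  1.761e+00] F [-0.6  1.3 12.9] op -0.003 q6 -1.11
```

View pics/w6.png

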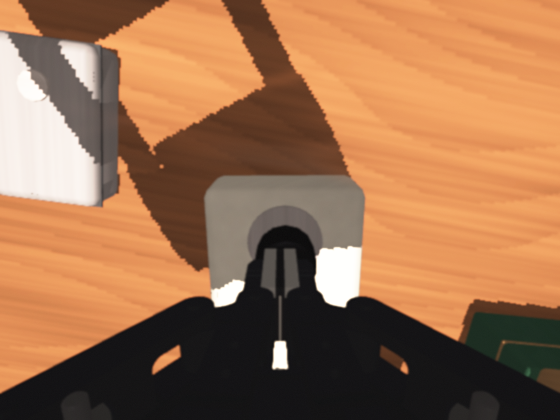

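Run:
```python
from h import *
im=grab('scene','s7'); tp=grab('top','t7'); st()
a=cv2.resize(im[230:390,320:480],None,fx=3.6,fy=3.6,interpolation=cv2.INTER_CUBIC)
cv2.imwrite('pics/c7.png',a[:,:,::-1])
S=cam('scene')
for z in (45,52,57,81,100): print(z,proj(S,[494,383,z]))
```

```text
t 4.82 pos [494.1 379.6  73.9] rot [-3.141e+00  1.000e-03  1.761e+00] F [-0.3  1.1 12.4] op 0.002 q6 -1.11
45 [391.15237044 329.81349254]
52 [391.73024239 327.5502761 ]
57 [392.14640277 325.92039769]
81 [394.18433894 317.93888784]
100 [395.84669529 311.42832403]
```

View pics/c7.png

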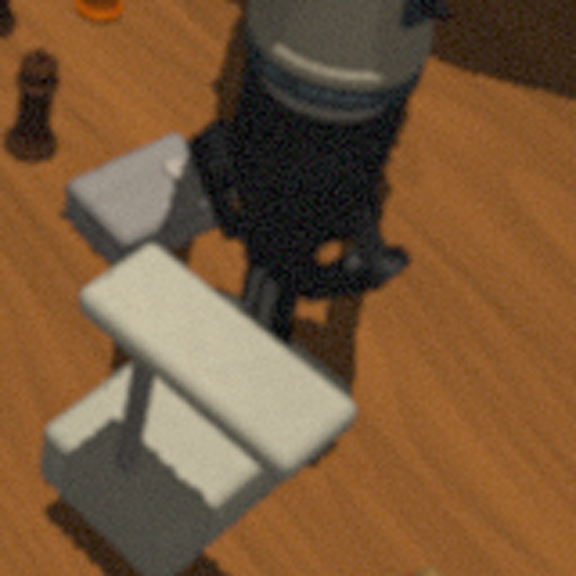

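View pics/t7.png

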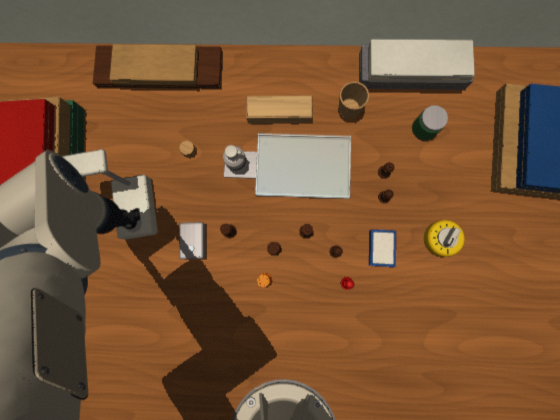

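send_rows(
  plan=[
    [[0.003, 0, -0.02], [0, 0, 0], -1],
    [[0.003, 0, -0.02], [0, 0, 0], 1],
    [[0.003, 0, -0.02], [0, 0, 0], 1],
    [[0.003, 0, -0.02], [0, 0, 0], 1],
    [[0.003, 0, -0.02], [0, 0, 0], 1],
  ],
)

```text
clock: 5.23
eef_pos: [493.3, 382.3, 93.8]
tcp_rot: [-3.14, 0.001, 1.761]
contact_force: [1.3, -0.4, 0.1]
opening: 0.564
```

send_rows(
  plan=[
    [[0.0, 0, 0.0], [0, 0, 0], 1],
    [[0.0, 0, 0.0], [0, 0, 0], 1],
    [[0.0, 0, 0.0], [0, 0, 0], 1],
    [[0.0, 0, 0.0], [0, 0, 0], 1],
    [[0.0, 0, 0.0], [0, 0, 0], 1],
  ],
)

```text
clock: 5.65
eef_pos: [493.2, 382.2, 93.5]
tcp_rot: [-3.14, 0.001, 1.761]
contact_force: [-0.6, -0.1, -0.6]
opening: 0.995
```

```bash
python3 -c "
from h import *
grab('wrist','w8')
go([494,383.5,74],1.762);go([494,383.5,43],1.762)"
```

```text
t 5.70 pos [493.3 382.3  93.6] rot [-3.140e+00  1.000e-03  1.761e+00] F [ 0.6  0.2 -0.4] op 1.000 q6 -1.10
shift m [0.0011 0.001  0.0196] turn [-0.002  0.001 -0.001] dist 0.02
t 5.70 pos [493.3 382.3  93.6] rot [-3.140e+00  1.000e-03  1.761e+00] F [ 0.6  0.2 -0.4] op 1.000 q6 -1.10
shift m [0.0011 0.001  0.0506] turn [-0.002  0.001 -0.001] dist 0.051
```

View pics/w8.png

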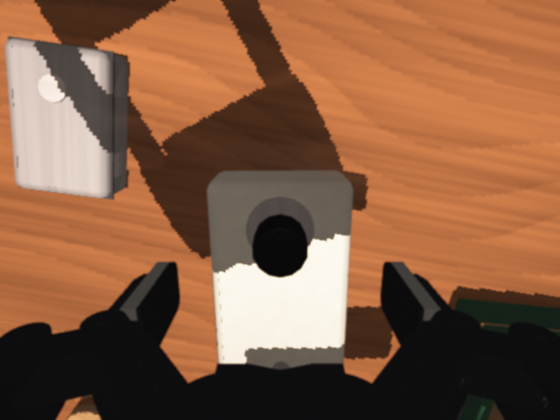

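send_rows(
  plan=[
    [[0.001, 0.001, 0.01], [0, 0, 0], 1],
    [[0.001, 0.001, 0.02], [0, 0, 0], 1],
    [[0.001, 0.001, 0.03], [0, 0, 0], 1],
    [[0.001, 0.001, 0.036], [0, 0, 0], 1],
    [[0.001, 0.001, 0.036], [0, 0, 0], 1],
  ],
)

```text
clock: 6.12
eef_pos: [492.8, 382.5, 55.3]
tcp_rot: [-3.137, 0.003, 1.761]
contact_force: [0.7, 0.6, 0.6]
opening: 1.004
```

```bash
python3 -c "
from h import *
grab('wrist','w9');grab('scene','s9')
go([494,383.5,43],1.762)"
```

```text
t 6.22 pos [493.7 383.1  57. ] rot [-3.139e+00  2.000e-03  1.761e+00] F [-0.3 -0.3 -0.5] op 0.999 q6 -1.10
shift m [0.0003 0.0004 0.014 ] turn [-0.003  0.002 -0.001] dist 0.014
```

View pics/w9.png

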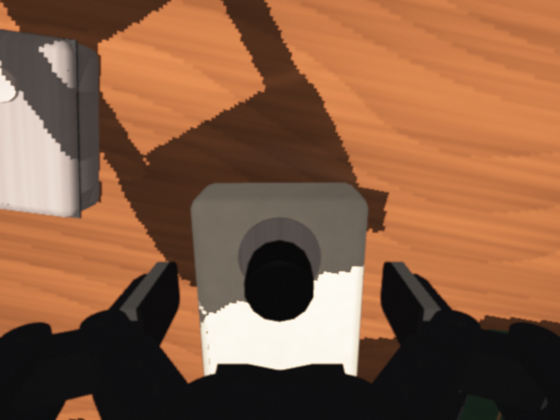

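send_rows(
  plan=[
    [[0, 0, 0.007], [0, 0, 0], 1],
    [[0, 0, 0.014], [0, 0, 0], 1],
    [[0, 0, 0.014], [0, 0, 0], -1],
    [[0, 0, 0.014], [0, 0, 0], -1],
    [[0, 0, 0.014], [0, 0, 0], -1],
  ],
)

```text
clock: 6.63
eef_pos: [493.8, 383.1, 42.9]
tcp_rot: [-3.139, 0.002, 1.761]
contact_force: [0.1, 0.1, 0.1]
opening: 0.605
```

send_rows(
  plan=[
    [[0, 0, 0], [0, 0, 0], -1],
    [[0, 0, 0], [0, 0, 0], -1],
    [[0, 0, 0], [0, 0, 0], -1],
    [[0, 0, 0], [0, 0, 0], -1],
    [[0, 0, 0], [0, 0, 0], -1],
  ],
)

```text
clock: 7.05
eef_pos: [494.1, 382.5, 43.6]
tcp_rot: [-3.139, 0.002, 1.761]
contact_force: [0.7, -5.0, 5.0]
opening: 0.342
```

```bash
python3 -c "
from h import *
grab('wrist','w10');st()"
```

```text
t 7.10 pos [494.1 382.5  43.6] rot [-3.139e+00  2.000e-03  1.761e+00] F [ 0.5 -5.9  5. ] op 0.339 q6 -1.10
```

View pics/w10.png

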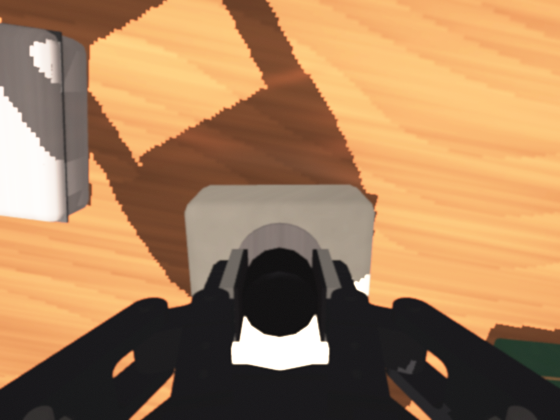

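send_rows(
  plan=[
    [[0, 0, -0.004], [0, 0, 0], -1],
    [[0, 0, -0.009], [0, 0, 0], -1],
    [[0, 0, -0.014], [0, 0, 0], -1],
    [[0, 0, -0.018], [0, 0, 0], -1],
    [[0, 0, -0.018], [0, 0, 0], -1],
  ],
)

```text
clock: 7.52
eef_pos: [493.7, 382.2, 61.3]
tcp_rot: [-3.139, 0.003, 1.761]
contact_force: [0.3, -1.5, -5.1]
opening: 0.343
```

```bash
python3 -c "
from h import *
grab('wrist','w11');st()"
```

```text
t 7.57 pos [493.6 382.2  61.3] rot [-3.138e+00  3.000e-03  1.761e+00] F [ 1.4 -2.3 -6.7] op 0.337 q6 -1.10
```

View pics/w11.png

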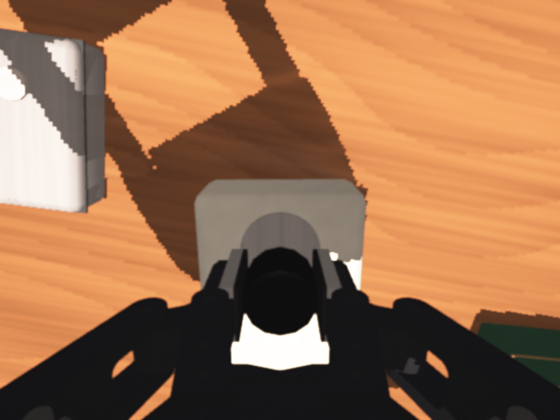

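send_rows(
  plan=[
    [[0, 0, -0.0015], [0, 0, 0], -1],
    [[0, 0, -0.0015], [0, 0, 0], -1],
    [[0, 0, 0], [0, 0, 0], -1],
    [[0, 0, 0], [0, 0, 0], 1],
    [[0, 0, 0], [0, 0, 0], 1],
  ],
)

```text
clock: 7.98
eef_pos: [494.0, 382.7, 62.1]
tcp_rot: [-3.139, 0.002, 1.761]
contact_force: [-0.3, 0.4, 0.7]
opening: 0.604
```

send_rows(
  plan=[
    [[0, 0, 0], [0, 0, 0], 1],
    [[0, 0, -0.01], [0, 0, 0], 1],
    [[0, 0, -0.05], [0, 0, 0], 1],
    [[0, 0, -0.09], [0, 0, 0], 1],
    [[0, 0, -0.13], [0, 0, 0], 1],
  ],
)

```text
clock: 8.4
eef_pos: [493.9, 382.9, 194.4]
tcp_rot: [-3.139, 0.002, 1.761]
contact_force: [1.0, 1.1, 0.1]
opening: 0.997
```

Run:
```python
from h import *
st();C=cam('wrist');grab('wrist','w12')
for r in viewer.cut_out('pull','wrist')[:2]: 
    e=r['extent'];print(r['p'],e,cen(r['mask']))
    print([ (z,np.round(onz(C,cen(r['mask']),z),1)) for z in (69,85,97)])
print(proj(C,[494,383.5,81]),proj(C,[494,383.5,97]))
```

```text
t 8.40 pos [493.9 382.9 194.4] rot [-3.139e+00  2.000e-03  1.761e+00] F [1.  1.1 0.1] op 0.997 q6 -1.10
0.57 [260.0, 182.8, 40.9, 40.3] [279.03175833 202.68396592]
[(69, array([500.2, 384.9,  69. ])), (85, array([495.8, 384.1,  85. ])), (97, array([492.5, 383.5,  97. ]))]
[278.71584087 199.06124744] [278.60314961 204.58126056]
```

View pics/w12.png

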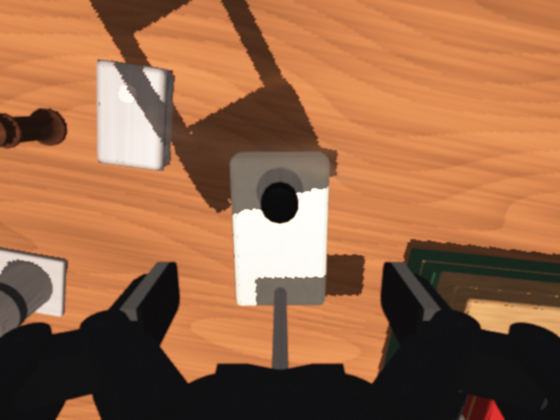

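```bash
python3 -c "
from h import *
go([484.5,149.5,115],1.571)"
```

```text
t 8.50 pos [497.7 385.8 200.6] rot [ 3.133e+00 -3.000e-03  1.761e+00] F [ 1.   0.6 -0.5] op 1.000 q6 -1.10
shift m [-0.2299 -0.0583  0.0843] turn [ 0.009 -0.004  0.19 ] dist 0.252
```

send_rows(
  plan=[
    [[-0.23, -0.058, 0.084], [0.009, -0.004, 0.19], 0.3],
    [[-0.23, -0.058, 0.084], [0.009, -0.004, 0.19], 0.3],
    [[-0.23, -0.058, 0.084], [0.009, -0.004, 0.19], 0.3],
    [[-0.23, -0.058, 0.084], [0.009, -0.004, 0.19], 0.3],
    [[-0.23, -0.058, 0.084], [0.009, -0.004, 0.19], 0.3],
  ],
)

```text
clock: 8.92
eef_pos: [486.0, 183.9, 127.4]
tcp_rot: [3.141, -0.001, 1.572]
contact_force: [1.0, 0.3, -1.0]
opening: 0.652
```

Run:
```python
from h import *
go([484.5,149.5,115],1.571)
C=cam('wrist');grab('wrist','w13');print(proj(C,[484.5,149.5,40]),proj(C,[484.5,149.5,80]))
```

```text
t 8.92 pos [486.  183.9 127.4] rot [ 3.141e+00 -1.000e-03  1.572e+00] F [ 1.   0.3 -1. ] op 0.652 q6 -1.21
shift m [-0.0344 -0.0015  0.0124] turn [ 0.001 -0.001  0.001] dist 0.037
[229.51620857 205.99436208] [220.27748158 224.52756629]
```

View pics/w13.png

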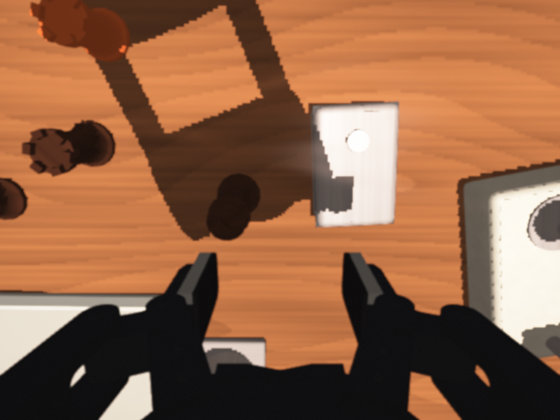

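Run:
```python
from h import *
C=cam('wrist');grab('wrist','w14');st()
for r in viewer.cut_out('king','wrist')[:2]: print(r['p'],r['extent'],cen(r['mask']),np.round(onz(C,cen(r['mask']),42),1))
print(proj(C,[484.5,149.5,5]),proj(C,[484.5,149.5,80]))
```

```text
t 9.02 pos [483.9 180.3 125.7] rot [-3.137e+00  2.000e-03  1.568e+00] F [-1.   0.2 -0.3] op 0.649 q6 -1.21
0.72 [217.9, 179.0, 52.7, 69.7] [241.75401284 212.23194222] [484.4 151.9  42. ]
[243.84393011 198.9670137 ] [230.79704438 230.86872619]
```

King is at about (484.5,152). Reach over and down.

```bash
python3 -c "
from h import *
go([484.5,151.5,110],1.571);go([484.5,151.5,15],1.571)"
```

```text
t 9.07 pos [485.5 182.8 126.9] rot [-3.14   0.     1.567] F [0.5 0.4 0.7] op 0.650 q6 -1.21
shift m [-0.0313 -0.0008  0.0169] turn [-0.002  0.    -0.004] dist 0.036
t 9.07 pos [485.5 182.8 126.9] rot [-3.14   0.     1.567] F [0.5 0.4 0.7] op 0.650 q6 -1.21
shift m [-0.0312 -0.0006  0.1119] turn [-0.002  0.    -0.004] dist 0.116
```

send_rows(
  plan=[
    [[-0.031, -0.001, 0.014], [0, 0, 0], 0.3],
    [[-0.031, -0.001, 0.014], [0, 0, 0], 0.3],
    [[-0.031, -0.001, 0.045], [0, 0, 0], 0.3],
    [[-0.031, -0.001, 0.08], [0, 0, 0], 0.3],
    [[-0.031, -0.001, 0.112], [0, 0, 0], 0.3],
  ],
)

```text
clock: 9.48
eef_pos: [485.7, 153.2, 15.0]
tcp_rot: [3.14, -0.001, 1.568]
contact_force: [-0.3, 0.6, 0.2]
opening: 0.646
```

```bash
python3 -c "
from h import *
go([484.5,151.5,15],1.571);grab('wrist','w15')"
```

```text
t 9.48 pos [485.7 153.2  15. ] rot [ 3.140e+00 -1.000e-03  1.568e+00] F [-0.3  0.6  0.2] op 0.646 q6 -1.27
shift m [-0.0017 -0.0012 -0.    ] turn [ 0.002 -0.001 -0.003] dist 0.002
```

View pics/w15.png

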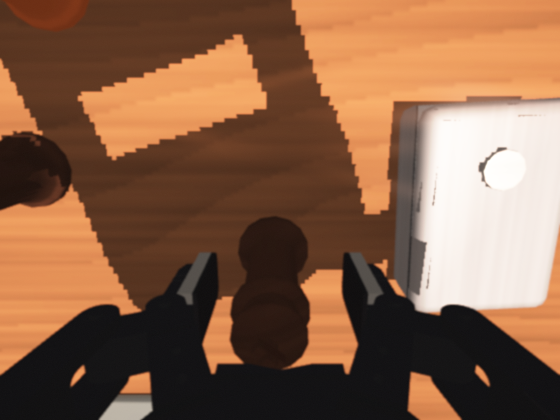

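send_rows(
  plan=[
    [[0, 0, 0], [0, 0, 0], -1],
    [[0, 0, 0], [0, 0, 0], -1],
    [[0, 0, 0], [0, 0, 0], -1],
    [[0, 0, 0], [0, 0, 0], -1],
    [[0, 0, 0], [0, 0, 0], -1],
  ],
)

```text
clock: 9.95
eef_pos: [483.1, 152.7, 11.1]
tcp_rot: [-3.138, 0.001, 1.568]
contact_force: [0.5, -1.0, -1.1]
opening: 0.266
```

```bash
python3 -c "
from h import *
grab('wrist','w16');go([484,150,75],1.571);go([693,35,75],1.571)"
```

```text
t 10.00 pos [482.9 152.5  10.9] rot [-3.137e+00  1.000e-03  1.568e+00] F [-0.4  0.5 -0.3] op 0.265 q6 -1.27
shift m [-0.0026  0.0009 -0.0641] turn [-0.004  0.001 -0.003] dist 0.064
t 10.00 pos [482.9 152.5  10.9] rot [-3.137e+00  1.000e-03  1.568e+00] F [-0.4  0.5 -0.3] op 0.265 q6 -1.27
shift m [-0.1169  0.2102 -0.0649] turn [-0.004  0.001 -0.003] dist 0.249
```

View pics/w16.png

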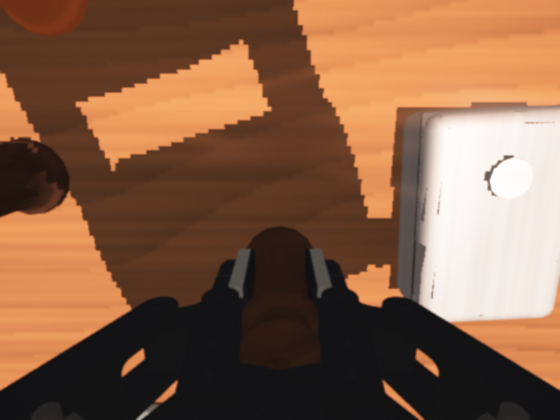

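send_rows(
  plan=[
    [[-0.001, 0, -0.035], [0, 0, 0], -1],
    [[-0.015, 0.01, -0.065], [0, 0, 0], -1],
    [[-0.055, 0.02, -0.065], [0, 0, 0], -1],
    [[-0.09, 0.035, -0.065], [0, 0, 0], -1],
    [[-0.117, 0.06, -0.065], [0, 0, 0], -1],
  ],
)

```text
clock: 10.42
eef_pos: [542.0, 33.5, 77.2]
tcp_rot: [-3.138, 0.001, 1.569]
contact_force: [0.2, 0.4, -0.5]
opening: 0.268
```

```bash
python3 -c "
from h import *
go([693,35,75],1.571);grab('wrist','w17')"
```

```text
t 10.42 pos [542.   33.5  77.2] rot [-3.138e+00  1.000e-03  1.569e+00] F [ 0.2  0.4 -0.5] op 0.268 q6 -1.51
shift m [0.0019 0.151  0.0017] turn [-0.004  0.001 -0.002] dist 0.151
```

View pics/w17.png

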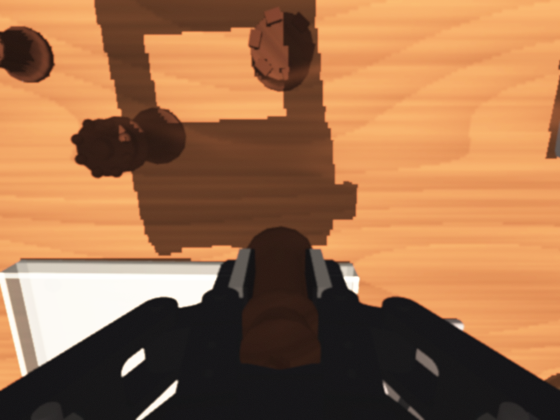

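send_rows(
  plan=[
    [[0.002, 0.04, 0.002], [0, 0, 0], -1],
    [[0.002, 0.08, 0.002], [0, 0, 0], -1],
    [[0.002, 0.12, 0.002], [0, 0, 0], -1],
    [[0.002, 0.151, 0.002], [0, 0, 0], -1],
    [[0.002, 0.151, 0.002], [0, 0, 0], -1],
  ],
)

```text
clock: 10.88
eef_pos: [706.4, 31.2, 77.9]
tcp_rot: [3.131, 0.002, 1.567]
contact_force: [-1.3, -0.4, 0.3]
opening: 0.268
```

```bash
python3 -c "
from h import *
grab('wrist','w18');C=cam('wrist');go([693,35,18],1.571)
print(onz(C,(300,200),22))"
```

```text
t 10.93 pos [702.9  31.2  77.1] rot [3.135e+00 2.000e-03 1.567e+00] F [-1.1 -0.2 -0.7] op 0.265 q6 -1.52
shift m [ 0.0039 -0.0102  0.059 ] turn [ 0.006  0.002 -0.004] dist 0.06
[688.26804905  45.37276401  22.        ]
```

View pics/w18.png

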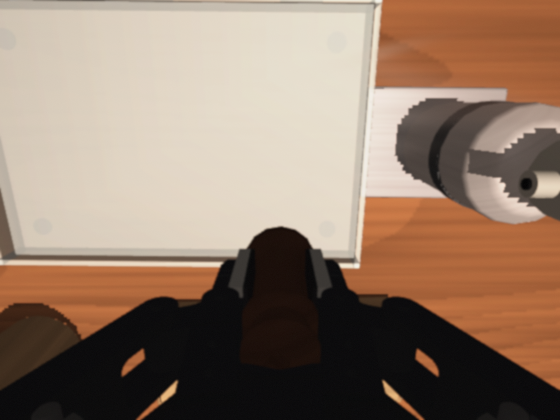

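```bash
python3 -c "
from h import *
C=cam('wrist');im=grab('wrist','w19');s=go([690,33,18],1.571)
a=im[:,:,::-1].copy()
P=[[735,-153],[735,83],[575,83],[575,-153]]
for p in P:
    q=proj(C,p+[22]);print(p,q)
    cv2.circle(a,tuple(int(v) for v in q),5,(0,0,255),2)
for p in [(690,33),(614,33)]:
    q=proj(C,list(p)+[6]);cv2.circle(a,tuple(int(v) for v in q),5,(255,0,0),2)
cv2.imwrite('pics/w19.png',a)
"
```

```text
t 10.98 pos [700.4  31.2  76.5] rot [3.138e+00 2.000e-03 1.567e+00] F [-1.6 -1.  -1.1] op 0.265 q6 -1.52
shift m [ 0.0018 -0.0106  0.0585] turn [ 0.003  0.002 -0.004] dist 0.059
[735, -153] [ -2.45093544 269.24905234]
[735, 83] [356.4166022  268.44803757]
[575, 83] [374.91394854  -8.94059319]
[575, -153] [-75.24278811  -6.83013331]
```

View pics/w19.png

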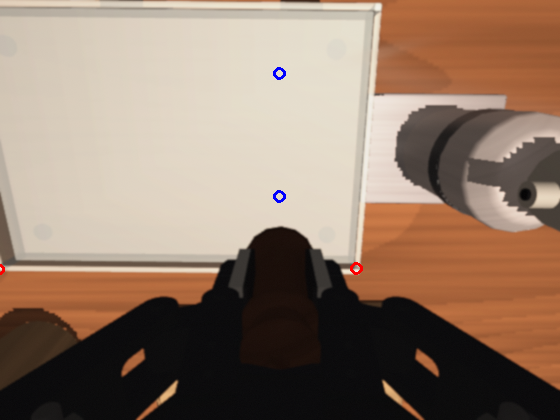

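send_rows(
  plan=[
    [[0.002, -0.01, 0.01], [0, 0, 0], -1],
    [[0.002, -0.01, 0.03], [0, 0, 0], -1],
    [[0.002, -0.01, 0.05], [0, 0, 0], -1],
    [[0.002, -0.01, 0.058], [0, 0, 0], -1],
    [[0.002, -0.01, 0.058], [0, 0, 0], -1],
  ],
)

```text
clock: 11.4
eef_pos: [688.6, 33.2, 17.4]
tcp_rot: [3.141, 0.002, 1.567]
contact_force: [-0.7, 0.1, -0.6]
opening: 0.265
```

```bash
python3 -c "
from h import *
go([690,33,18],1.571)"
```

```text
t 11.40 pos [688.6  33.2  17.4] rot [3.141e+00 2.000e-03 1.567e+00] F [-0.7  0.1 -0.6] op 0.265 q6 -1.52
shift m [-0.0002  0.0014 -0.0006] turn [ 0.001  0.002 -0.004] dist 0.002
```

send_rows(
  plan=[
    [[0, 0.0, 0.001], [0, 0, 0], -1],
    [[0, 0.0, 0.001], [0, 0, 0], 0.1],
    [[0, 0.0, 0], [0, 0, 0], 0.1],
    [[0, 0.0, 0], [0, 0, 0], 0.1],
    [[0, 0, -0.01], [0, 0, 0], 0.1],
  ],
)

```text
clock: 11.82
eef_pos: [687.6, 33.2, 26.6]
tcp_rot: [-3.14, 0.002, 1.567]
contact_force: [-0.3, 0.3, -0.7]
opening: 0.552
```

Run:
```python
from h import *
go([690,33,130],1.571);grab('wrist','w20');grab('top','t20')
for n in ['rook','queen','pawn','bishop']:
    print(n,[(round(x['p'],2),np.round(cen(x['mask']),1).tolist()) for x in viewer.cut_out(n,'top')[:4]])
```

```text
t 11.82 pos [687.6  33.2  26.6] rot [-3.140e+00  2.000e-03  1.567e+00] F [-0.3  0.3 -0.7] op 0.552 q6 -1.52
shift m [-0.0004  0.0023 -0.1034] turn [-0.002  0.002 -0.004] dist 0.103
rook []
queen []
pawn [(0.48, [385.1, 196.0])]
bishop [(0.55, [385.8, 170.4])]
```

View pics/w20.png

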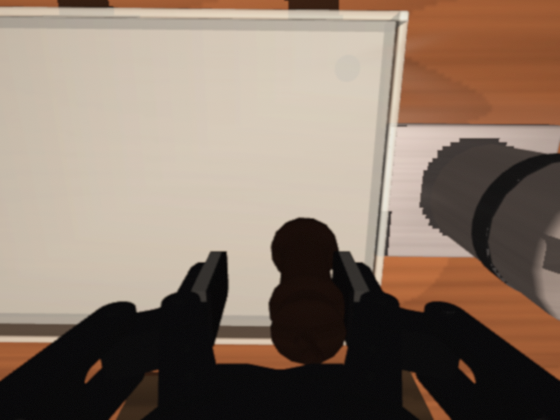

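View pics/t20.png

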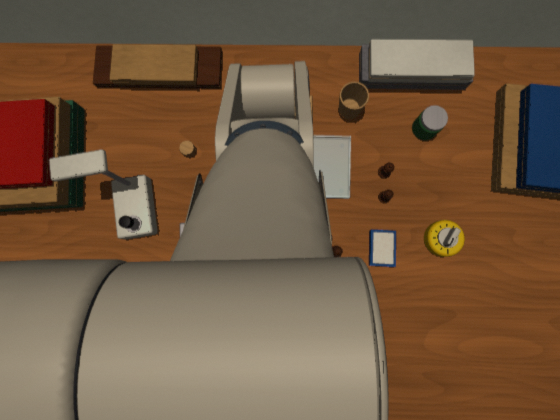

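send_rows(
  plan=[
    [[0.007, 0, -0.005], [0, 0, 0], 0.15],
    [[0.007, 0, -0.03], [0, 0, 0], 0.15],
    [[0.007, 0, -0.07], [0, 0, 0], 0.15],
    [[0.007, 0, -0.1], [0, 0, 0], 0.3],
    [[0.007, -0.03, -0.1], [0, 0, 0], 0.3],
  ],
)

```text
clock: 12.53
eef_pos: [666.9, 41.4, 135.2]
tcp_rot: [3.126, 0.001, 1.567]
contact_force: [1.1, -0.4, 0.7]
opening: 0.652
```

```bash
python3 -c "
from h import *
grab('wrist','w21');go([453,34,105],1.571)"
```

```text
t 12.58 pos [656.3  41.2 130.9] rot [3.138e+00 2.000e-03 1.567e+00] F [-5.8  0.3 -1.9] op 0.655 q6 -1.50
shift m [-0.0079 -0.2034  0.0253] turn [ 0.003  0.002 -0.004] dist 0.205
```

View pics/w21.png

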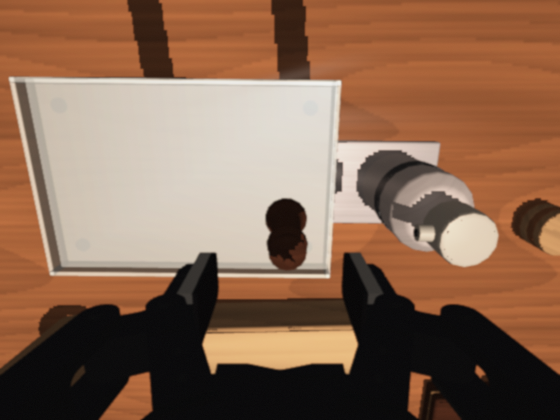

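send_rows(
  plan=[
    [[-0.008, -0.203, 0.02], [0.003, 0, 0], 0.3],
    [[-0.008, -0.203, 0.02], [0.003, 0, 0], 0.3],
    [[-0.008, -0.203, 0.02], [0.003, 0, 0], 0.3],
    [[-0.008, -0.203, 0.02], [0.003, 0, 0], 0.3],
    [[-0.008, -0.203, 0.02], [0.003, 0, 0], 0.3],
  ],
)

```text
clock: 13.0
eef_pos: [450.4, 34.1, 109.8]
tcp_rot: [-3.14, 0.002, 1.567]
contact_force: [-0.3, 0.3, -0.2]
opening: 0.649
```

```bash
cat >> h.py <<'E'
def find(n,z,xy,cm='wrist',name=None):
    C=cam(cm); im=viewer.grab_frame(cm)
    if name: cv2.imwrite(f'pics/{name}.png',im[:,:,::-1])
    best=None
    for r in viewer.cut_out(n,cm):
        P=onz(C,cen(r['mask']),z); d=np.hypot(P[0]-xy[0],P[1]-xy[1])
        print(' ',n,round(r['p'],2),[int(v) for v in r['extent']],np.round(P,1),'d',round(d,1))
E
python3 -c "
from h import *
find('rook',29,(443,34),name='w22');go([444,34,100],1.571)"
```

```text
rook 0.69 [256, 168, 46, 69] [444.6  36.   29. ] d 2.6
  rook 0.63 [285, 53, 59, 60] [364.9  57.9  29. ] d 81.7
t 13.10 pos [444.6  33.7 108.5] rot [-3.132e+00  3.000e-03  1.567e+00] F [-0.2 -0.3 -0.3] op 0.647 q6 -1.49
shift m [ 0.0003 -0.0006  0.0085] turn [-0.009  0.003 -0.004] dist 0.009
```

View pics/w22.png

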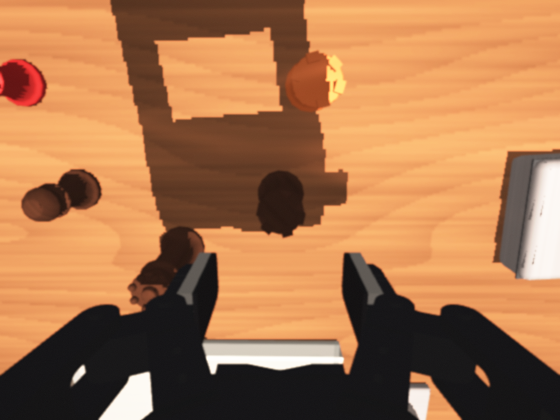

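send_rows(
  plan=[
    [[0.002, 0, 0.025], [-0.009, 0.003, -0.004], 0.3],
    [[0.002, -0.001, 0.06], [-0.009, 0.003, -0.004], 0.3],
    [[0.002, -0.001, 0.09], [-0.009, 0.003, -0.004], 0.3],
    [[0.002, -0.001, 0.101], [-0.009, 0.003, -0.004], 0.3],
    [[0.002, -0.001, 0.101], [-0.009, 0.003, -0.004], -0.2],
  ],
)

```text
clock: 13.52
eef_pos: [440.8, 35.6, 5.2]
tcp_rot: [-3.136, -0.0, 1.571]
contact_force: [-0.0, -0.0, -0.1]
opening: 0.523
```

send_rows(
  plan=[
    [[0, 0, 0], [0, 0, 0], -1],
    [[0, 0, 0], [0, 0, 0], -1],
    [[0, 0, 0], [0, 0, 0], -1],
    [[0, 0, 0], [0, 0, 0], -1],
    [[0, 0, 0], [0, 0, 0], -1],
  ],
)

```text
clock: 13.93
eef_pos: [441.4, 35.6, 5.9]
tcp_rot: [-3.138, -0.0, 1.571]
contact_force: [-0.0, -0.0, -1.1]
opening: 0.327
```

```bash
python3 -c "
from h import *
grab('wrist','w23');go([590,-40,75],1.571);go([690,-40,75],1.571)"
```

```text
t 13.98 pos [441.4  35.6   5.8] rot [-3.138 -0.     1.571] F [ 0.5  0.2 -1.4] op 0.325 q6 -1.50
shift m [-0.0757  0.1483 -0.0698] turn [-0.004 -0.     0.   ] dist 0.181
t 13.98 pos [441.4  35.6   5.8] rot [-3.138 -0.     1.571] F [ 0.5  0.2 -1.4] op 0.325 q6 -1.50
shift m [-0.0758  0.2483 -0.0701] turn [-0.004 -0.     0.   ] dist 0.269
```

View pics/w23.png

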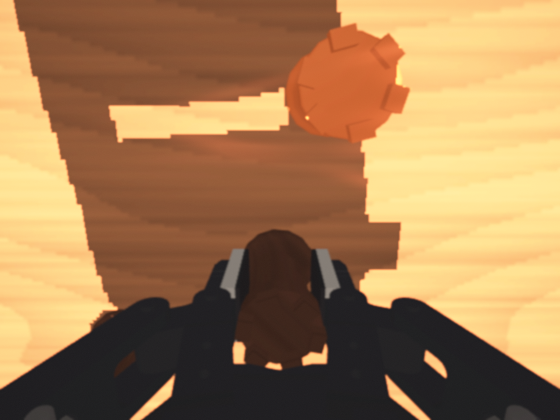

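send_rows(
  plan=[
    [[0, 0, -0.035], [-0.004, 0, 0], -1],
    [[0, 0.01, -0.07], [-0.004, 0, 0], -1],
    [[0, 0.05, -0.07], [-0.004, 0, 0], -1],
    [[0, 0.09, -0.07], [-0.004, 0, 0], -1],
    [[-0.01, 0.13, -0.07], [-0.004, 0, 0], -1],
  ],
)

```text
clock: 14.4
eef_pos: [573.9, 26.6, 77.4]
tcp_rot: [3.138, -0.001, 1.572]
contact_force: [0.0, 0.1, -0.9]
opening: 0.326
```

```bash
python3 -c "
from h import *
go([692,-40,75],1.571)"
```

```text
t 14.40 pos [573.9  26.6  77.4] rot [ 3.138e+00 -1.000e-03  1.572e+00] F [ 0.   0.1 -0.9] op 0.326 q6 -1.53
shift m [-0.0668  0.118   0.0027] turn [ 0.004 -0.001  0.001] dist 0.136
```

send_rows(
  plan=[
    [[-0.03, 0.025, 0.003], [0.004, 0, 0], -1],
    [[-0.06, 0.05, 0.003], [0.004, 0, 0], -1],
    [[-0.067, 0.085, 0.003], [0.004, 0, 0], -1],
    [[-0.067, 0.11, 0.003], [0.004, 0, 0], -1],
    [[-0.067, 0.115, 0.003], [0.004, 0, 0], -1],
  ],
)

```text
clock: 14.82
eef_pos: [693.4, -41.4, 75.4]
tcp_rot: [3.138, -0.001, 1.571]
contact_force: [-0.6, -0.3, 0.5]
opening: 0.331
```

```bash
python3 -c "
from h import *
go([690,-40,13.5],1.571);grab('wrist','w24')"
```

```text
t 14.82 pos [693.4 -41.4  75.4] rot [ 3.138e+00 -1.000e-03  1.571e+00] F [-0.6 -0.3  0.5] op 0.331 q6 -1.63
shift m [ 0.0013 -0.0036  0.0619] turn [ 0.004 -0.001 -0.   ] dist 0.062
```

View pics/w24.png

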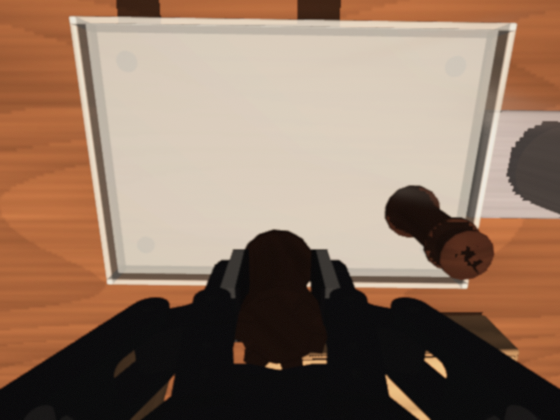

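send_rows(
  plan=[
    [[0.001, -0.003, 0.025], [0.004, 0, 0], -1],
    [[0.001, -0.003, 0.05], [0.004, 0, 0], -1],
    [[0.001, -0.003, 0.062], [0.004, 0, 0], -1],
    [[0.001, -0.003, 0.0625], [0.004, 0, 0], -1],
    [[0.001, -0.003, 0.0625], [0.004, 0, 0], -0.1],
  ],
)

```text
clock: 15.28
eef_pos: [687.8, -39.4, 12.1]
tcp_rot: [-3.138, -0.001, 1.572]
contact_force: [0.2, -0.6, 1.5]
opening: 0.444
```

send_rows(
  plan=[
    [[0, 0, 0], [0, 0, 0], 0.1],
    [[0, 0, 0], [0, 0, 0], 0.1],
    [[0, 0, -0.03], [0, 0, 0], 0.1],
    [[0, 0, -0.07], [0, 0, 0], 0.2],
    [[0, -0.01, -0.1], [0, 0, 0], 0.3],
  ],
)

```text
clock: 15.7
eef_pos: [680.0, -39.5, 115.3]
tcp_rot: [-3.141, -0.001, 1.572]
contact_force: [0.7, 0.2, 1.2]
opening: 0.652
```

```bash
python3 -c "
from h import *
grab('wrist','w25');go([495,-43,115],1.571)"
```

```text
t 15.75 pos [680.8 -39.6 121.4] rot [ 3.136 -0.     1.572] F [1.2 0.2 4.3] op 0.652 q6 -1.63
shift m [-0.0032 -0.1858  0.0054] turn [ 0.005 -0.     0.001] dist 0.186
```

View pics/w25.png

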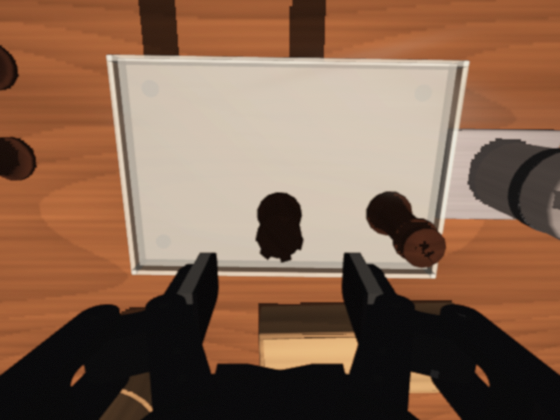

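Rook (280,225) stands in the tray beside the king. Next, the queen.

send_rows(
  plan=[
    [[-0.003, -0.04, 0.0], [0.005, 0, 0], 0.3],
    [[-0.003, -0.08, 0.0], [0.005, 0, 0], 0.3],
    [[-0.003, -0.12, 0.0], [0.005, 0, 0], 0.3],
    [[-0.003, -0.16, 0.0], [0.005, 0, 0], 0.3],
    [[-0.003, -0.186, 0.0], [0.005, 0, 0], 0.3],
  ],
)

```text
clock: 16.17
eef_pos: [490.7, -42.6, 120.7]
tcp_rot: [-3.14, -0.001, 1.572]
contact_force: [0.1, 0.6, 0.0]
opening: 0.654
```

```bash
python3 -c "
from h import *
find('queen',39,(488,-44),name='w26');go([488,-44,14],1.571)"
```

```text
queen 0.92 [250, 170, 45, 77] [489.8 -44.   39. ] d 1.8
t 16.27 pos [490.  -42.5 120.7] rot [-3.139e+00 -1.000e-03  1.571e+00] F [ 0.8  0.6 -0.2] op 0.647 q6 -1.66
shift m [-0.0015 -0.0018  0.1067] turn [-0.003 -0.001  0.   ] dist 0.107
```

View pics/w26.png

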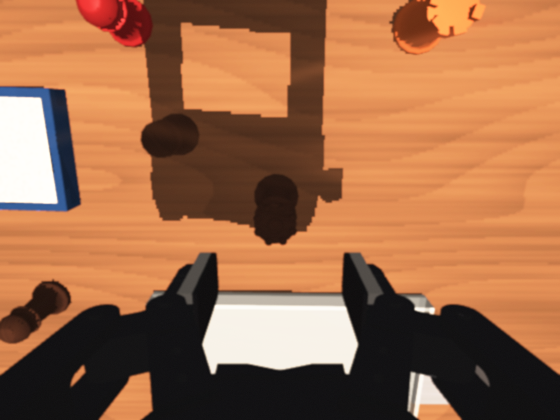

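send_rows(
  plan=[
    [[-0.002, -0.001, 0.025], [-0.003, 0, 0], 0.3],
    [[-0.002, -0.001, 0.06], [-0.003, 0, 0], 0.3],
    [[-0.002, -0.001, 0.09], [-0.003, 0, 0], 0.3],
    [[-0.002, -0.001, 0.106], [-0.003, 0, 0], 0.3],
    [[-0.002, -0.001, 0.106], [-0.003, 0, 0], -0.2],
  ],
)

```text
clock: 16.68
eef_pos: [487.7, -44.3, 12.2]
tcp_rot: [-3.138, -0.001, 1.571]
contact_force: [-0.6, 0.0, 0.5]
opening: 0.528
```

send_rows(
  plan=[
    [[0, 0, 0], [0, 0, 0], -1],
    [[0, 0, 0], [0, 0, 0], -1],
    [[0, 0, 0], [0, 0, 0], -1],
    [[0, 0, 0], [0, 0, 0], -1],
    [[0, 0, 0], [0, 0, 0], -1],
  ],
)

```text
clock: 17.1
eef_pos: [488.5, -44.3, 13.2]
tcp_rot: [-3.14, -0.001, 1.572]
contact_force: [-0.0, 0.8, -0.8]
opening: 0.284
```

```bash
python3 -c "
from h import *
grab('wrist','w27');go([692,-112,80],1.571)"
```

```text
t 17.15 pos [488.3 -44.3  13.1] rot [-3.140e+00 -1.000e-03  1.571e+00] F [ 0.1 -0.6 -0.2] op 0.286 q6 -1.67
shift m [-0.0677  0.2035 -0.0674] turn [-0.002 -0.001  0.   ] dist 0.225
```

View pics/w27.png

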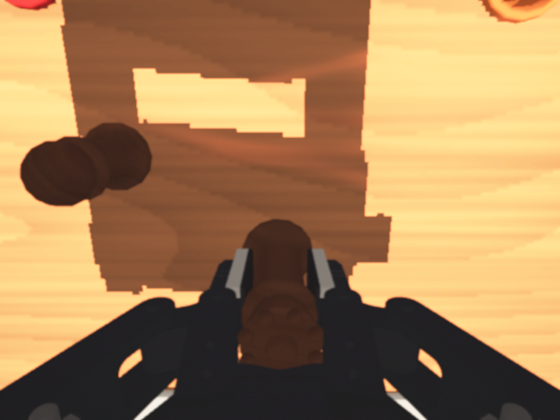

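send_rows(
  plan=[
    [[0, 0, -0.035], [-0.002, 0, 0], -1],
    [[-0.01, 0.02, -0.065], [-0.002, 0, 0], -1],
    [[-0.03, 0.055, -0.067], [-0.002, 0, 0], -1],
    [[-0.05, 0.09, -0.067], [-0.002, 0, 0], -1],
    [[-0.065, 0.125, -0.067], [-0.002, 0, 0], -1],
  ],
)

```text
clock: 17.57
eef_pos: [615.5, -110.7, 81.6]
tcp_rot: [3.139, -0.0, 1.572]
contact_force: [0.5, 0.8, -1.1]
opening: 0.286
```

send_rows(
  plan=[
    [[-0.003, 0.035, 0], [0, 0, 0], -1],
    [[-0.003, 0.07, 0], [0, 0, 0], -1],
    [[-0.003, 0.075, 0], [0, 0, 0], -1],
    [[-0.003, 0.077, 0.0], [0, 0, 0], -1],
    [[-0.003, 0.077, 0.0], [0, 0, 0], -1],
  ],
)

```text
clock: 17.98
eef_pos: [691.9, -113.5, 81.4]
tcp_rot: [3.14, -0.0, 1.572]
contact_force: [-0.2, 0.7, -1.2]
opening: 0.288
```

```bash
python3 -c "
from h import *
grab('wrist','w28');go([690,-112,19.5],1.571)"
```

```text
t 18.03 pos [ 691.1 -113.4   81.4] rot [ 3.14  -0.     1.572] F [-1.1 -0.  -0.8] op 0.286 q6 -1.74
shift m [ 0.0014 -0.0012  0.0619] turn [ 0.001 -0.     0.001] dist 0.062
```

View pics/w28.png

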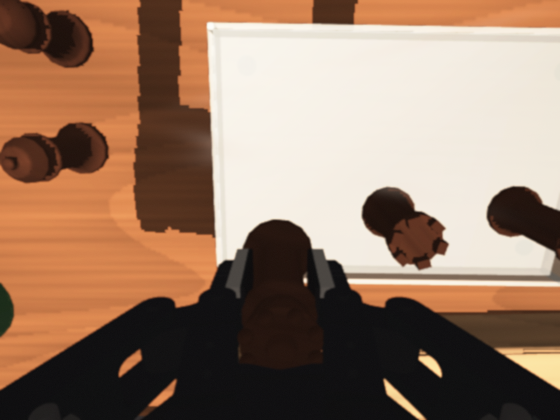

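send_rows(
  plan=[
    [[0.005, -0.001, 0.025], [0, 0, 0], -1],
    [[0.005, -0.001, 0.05], [0, 0, 0], -1],
    [[0.005, -0.001, 0.062], [0, 0, 0], -1],
    [[0.005, -0.001, 0.0622], [0, 0, 0], -1],
    [[0.005, -0.001, 0.0622], [0, 0, 0], -0.1],
  ],
)

```text
clock: 18.45
eef_pos: [688.9, -108.3, 18.9]
tcp_rot: [-3.141, -0.001, 1.572]
contact_force: [-0.4, -0.6, -0.5]
opening: 0.386
```

send_rows(
  plan=[
    [[0, 0, 0], [0, 0, 0], 0.05],
    [[0, 0, 0], [0, 0, 0], 0.05],
    [[0, 0, -0.03], [0, 0, 0], 0.05],
    [[0, 0, -0.07], [0, 0, 0], 0.1],
    [[0, -0.01, -0.1], [0, 0, 0], 0.3],
  ],
)

```text
clock: 18.87
eef_pos: [680.6, -108.5, 121.8]
tcp_rot: [3.139, -0.0, 1.572]
contact_force: [1.0, -0.4, 1.5]
opening: 0.646
```

```bash
python3 -c "
from h import *
grab('wrist','w29');go([446,-118,115],1.571)"
```

```text
t 18.92 pos [ 681.4 -109.   128. ] rot [3.134e+00 1.000e-03 1.572e+00] F [ 1.5 -0.4  3.5] op 0.649 q6 -1.73
shift m [-0.0088 -0.2355  0.0111] turn [0.008 0.001 0.001] dist 0.236
```

View pics/w29.png

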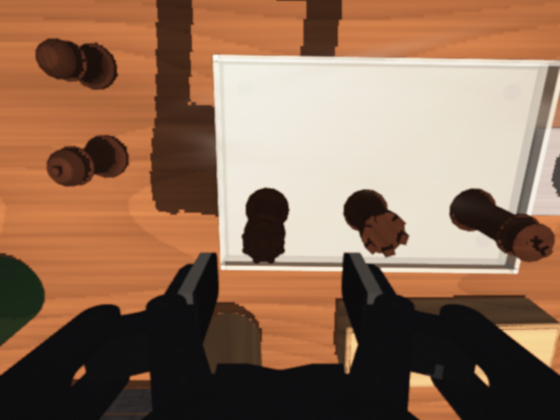

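```bash
python3 -c "
from h import *
find('bishop',34,(646,-241));find('pawn',28,(581,-240));go([646,-240,115],1.571)"
```

```text
bishop 0.7 [51, 132, 81, 50] [ 647.1 -240.2   34. ] d 1.4
  pawn 0.62 [38, 40, 79, 50] [ 582.9 -240.2   28. ] d 1.9
t 19.12 pos [ 678.7 -108.3  119.1] rot [-3.141e+00 -1.000e-03  1.572e+00] F [-0.7  0.  -0. ] op 0.650 q6 -1.73
shift m [-0.1316 -0.0328  0.004 ] turn [-0.    -0.001  0.001] dist 0.136
```

send_rows(
  plan=[
    [[-0.04, -0.01, 0.0], [0, 0, 0], 0.3],
    [[-0.08, -0.02, 0.0], [0, 0, 0], 0.3],
    [[-0.115, -0.032, 0.0], [0, 0, 0], 0.3],
    [[-0.132, -0.032, 0.0], [0, 0, 0], 0.3],
    [[-0.132, -0.032, 0.0], [0, 0, 0], 0.3],
  ],
)

```text
clock: 19.53
eef_pos: [645.4, -243.9, 117.3]
tcp_rot: [-3.139, -0.001, 1.568]
contact_force: [0.1, 0.7, 0.9]
opening: 0.652
```

```bash
python3 -c "
from h import *
find('bishop',34,(646,-241),name='w30');go([646.5,-240.5,6],1.571)"
```

```text
bishop 0.58 [255, 182, 44, 57] [ 645.3 -243.4   34. ] d 2.5
t 19.63 pos [ 646.2 -240.4  117.6] rot [-3.14e+00 -2.00e-03  1.57e+00] F [0.8 0.8 0.7] op 0.650 q6 -1.93
shift m [-0.0003  0.0005  0.1116] turn [-0.002 -0.002 -0.001] dist 0.112
```

View pics/w30.png

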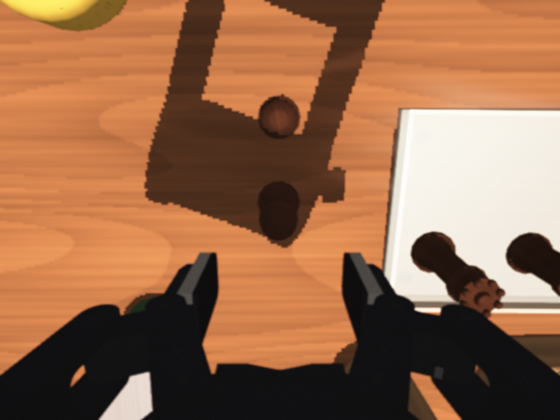

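send_rows(
  plan=[
    [[-0.001, 0, 0.025], [-0.002, -0.002, 0], 0.3],
    [[-0.001, 0, 0.06], [-0.002, -0.002, 0], 0.3],
    [[-0.001, 0, 0.095], [-0.002, -0.002, 0], 0.3],
    [[-0.001, 0, 0.111], [-0.002, -0.002, 0], 0.3],
    [[-0.001, 0, 0.111], [-0.002, -0.002, 0], -0.2],
  ],
)

```text
clock: 20.05
eef_pos: [642.9, -238.0, 1.3]
tcp_rot: [-3.134, -0.003, 1.571]
contact_force: [-1.5, 0.3, -0.4]
opening: 0.527
```

send_rows(
  plan=[
    [[0, 0, 0], [0, 0, 0], -1],
    [[0, 0, 0], [0, 0, 0], -1],
    [[0, 0, 0], [0, 0, 0], -1],
    [[0, 0, 0], [0, 0, 0], -1],
    [[0, 0, 0], [0, 0, 0], -1],
  ],
)

```text
clock: 20.47
eef_pos: [643.7, -238.2, 2.6]
tcp_rot: [-3.136, -0.003, 1.571]
contact_force: [-0.2, 0.0, -1.2]
opening: 0.237
```

```bash
python3 -c "
from h import *
grab('wrist','w31');go([614,33,80],1.571)"
```

```text
t 20.52 pos [ 643.6 -238.2    2.5] rot [-3.135e+00 -3.000e-03  1.571e+00] F [-0.3 -0.6  0.5] op 0.240 q6 -1.93
shift m [ 0.2714 -0.0299 -0.0766] turn [-0.006 -0.003  0.   ] dist 0.284
```

View pics/w31.png

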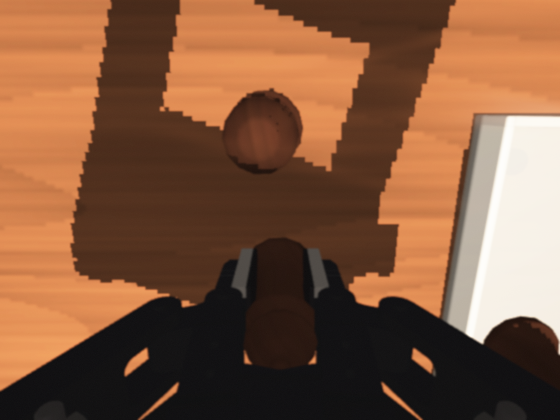

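send_rows(
  plan=[
    [[0, 0, -0.035], [-0.006, -0.003, 0], -1],
    [[0.01, -0.02, -0.07], [-0.006, -0.003, 0], -1],
    [[0.045, -0.03, -0.075], [-0.006, -0.003, 0], -1],
    [[0.085, -0.03, -0.075], [-0.006, -0.003, 0], -1],
    [[0.125, -0.03, -0.075], [-0.006, -0.003, 0], -1],
  ],
)

```text
clock: 20.93
eef_pos: [614.0, -113.2, 79.9]
tcp_rot: [3.139, 0.001, 1.569]
contact_force: [0.7, 0.1, -1.3]
opening: 0.242
```

```bash
python3 -c "
from h import *
go([614,33,75],1.571)"
```

```text
t 20.93 pos [ 614.  -113.2   79.9] rot [3.139e+00 1.000e-03 1.569e+00] F [ 0.7  0.1 -1.3] op 0.242 q6 -1.75
shift m [ 0.1462 -0.0003  0.0048] turn [ 0.003  0.001 -0.002] dist 0.146
```

send_rows(
  plan=[
    [[0.04, 0, 0.003], [0.003, 0, 0], -1],
    [[0.08, 0, 0.003], [0.003, 0, 0], -1],
    [[0.12, 0, 0.004], [0.003, 0, 0], -1],
    [[0.146, 0, 0.004], [0.003, 0, 0], -1],
    [[0.146, 0, 0.004], [0.003, 0, 0], -1],
  ],
)

```text
clock: 21.35
eef_pos: [614.5, 37.5, 76.5]
tcp_rot: [3.141, -0.001, 1.572]
contact_force: [0.8, 0.4, -0.4]
opening: 0.241
```

```bash
python3 -c "
from h import *
grab('wrist','w32');go([614,33,9],1.571)"
```

```text
t 21.40 pos [614.5  35.3  76.4] rot [3.141 0.    1.572] F [-0.6  0.1 -1. ] op 0.239 q6 -1.52
shift m [-0.0023 -0.0006  0.0674] turn [0.001 0.    0.001] dist 0.067
```

View pics/w32.png

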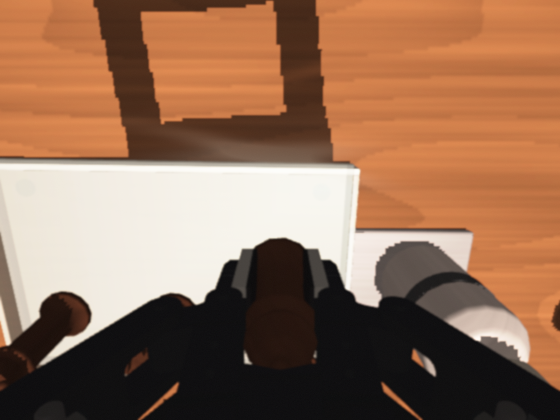

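send_rows(
  plan=[
    [[-0.002, 0, 0.025], [0, 0, 0], -1],
    [[-0.002, 0, 0.05], [0, 0, 0], -1],
    [[-0.002, 0, 0.066], [0, 0, 0], -1],
    [[-0.002, 0, 0.067], [0, 0, 0], -1],
    [[-0.002, 0, 0.067], [0, 0, 0], -0.1],
  ],
)

```text
clock: 21.82
eef_pos: [614.2, 32.2, 9.1]
tcp_rot: [-3.141, 0.001, 1.571]
contact_force: [0.2, 0.3, -0.0]
opening: 0.371
```

send_rows(
  plan=[
    [[0, 0, 0], [0, 0, 0], 0.05],
    [[0, 0, 0], [0, 0, 0], 0.05],
    [[0, 0, -0.03], [0, 0, 0], 0.05],
    [[0, 0, -0.07], [0, 0, 0], 0.1],
    [[0, -0.01, -0.1], [0, 0, 0], 0.3],
  ],
)

```text
clock: 22.23
eef_pos: [606.5, 32.1, 112.5]
tcp_rot: [3.139, 0.001, 1.571]
contact_force: [0.8, 0.3, 1.0]
opening: 0.644
```

```bash
python3 -c "
from h import *
grab('wrist','w33');go([582,-240,105],1.571)"
```

```text
t 22.28 pos [606.9  32.2 117.9] rot [3.134 0.    1.571] F [0.6 1.5 4.2] op 0.649 q6 -1.52
shift m [-0.2722 -0.0251  0.0127] turn [0.008 0.    0.   ] dist 0.274
```

View pics/w33.png

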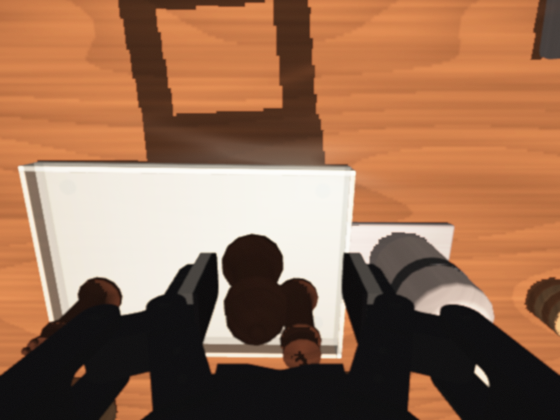

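```bash
python3 -c "
from h import *
st();grab('wrist','w34');grab('scene','s34');st()"
```

```text
t 22.28 pos [606.9  32.2 117.9] rot [3.134 0.    1.571] F [0.6 1.5 4.2] op 0.649 q6 -1.52
t 22.38 pos [606.3  32.2 113.2] rot [3.136 0.    1.571] F [-0.4 -0.2 -0.1] op 0.654 q6 -1.52
```

View pics/w34.png

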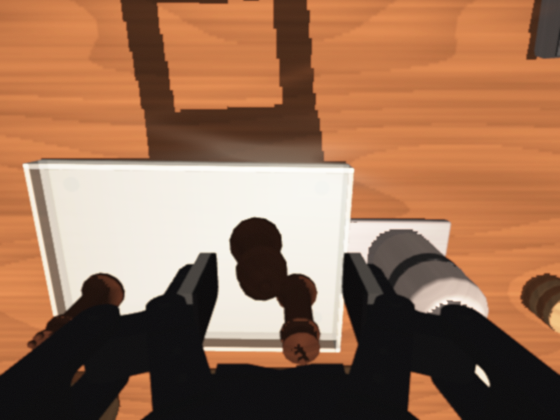

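View pics/s34.png

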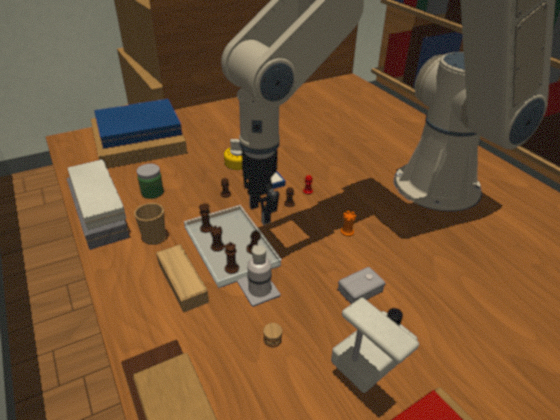

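send_rows(
  plan=[
    [[0, 0, -0.01], [0, 0, 0], 0.3],
    [[0, 0, -0.01], [0, 0, 0], 0.3],
    [[0, 0, -0.01], [0, 0, 0], 0.3],
    [[0, 0, -0.01], [0, 0, 0], 0.3],
    [[0, 0, -0.01], [0, 0, 0], 0.3],
  ],
)

```text
clock: 22.8
eef_pos: [605.8, 32.1, 122.3]
tcp_rot: [3.137, 0.0, 1.571]
contact_force: [0.0, -0.6, 0.2]
opening: 0.645
```

```bash
python3 -c "
from h import *
grab('wrist','w35');go([582,-240,125],1.571)"
```

```text
t 22.85 pos [605.8  32.2 122.3] rot [3.137 0.    1.571] F [-0.3 -1.   0.2] op 0.654 q6 -1.52
shift m [-0.2721 -0.0239 -0.0027] turn [0.004 0.    0.   ] dist 0.273
```

View pics/w35.png

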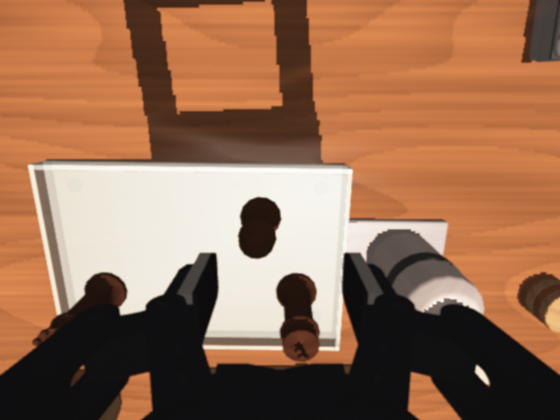

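send_rows(
  plan=[
    [[-0.04, -0.004, 0.0], [0.004, 0, 0], 0.3],
    [[-0.08, -0.008, 0.0], [0.004, 0, 0], 0.3],
    [[-0.12, -0.012, 0.0], [0.004, 0, 0], 0.3],
    [[-0.16, -0.016, 0.0], [0.004, 0, 0], 0.3],
    [[-0.2, -0.02, 0.0], [0.004, 0, 0], 0.3],
  ],
)

```text
clock: 23.27
eef_pos: [585.1, -169.4, 121.7]
tcp_rot: [-3.141, 0.0, 1.572]
contact_force: [1.1, 0.4, -0.2]
opening: 0.653
```

```bash
python3 -c "
from h import *
go([582,-240,105],1.571)"
```

```text
t 23.27 pos [ 585.1 -169.4  121.7] rot [-3.141  0.     1.572] F [ 1.1  0.4 -0.2] op 0.653 q6 -1.86
shift m [-0.0706 -0.0032  0.0167] turn [-0.001  0.     0.001] dist 0.073
```

send_rows(
  plan=[
    [[-0.035, -0.003, 0.008], [0, 0, 0], 0.3],
    [[-0.065, -0.003, 0.015], [0, 0, 0], 0.3],
    [[-0.07, -0.003, 0.017], [0, 0, 0], 0.3],
    [[-0.07, -0.003, 0.017], [0, 0, 0], 0.3],
    [[-0.07, -0.003, 0.017], [0, 0, 0], 0.3],
  ],
)

```text
clock: 23.68
eef_pos: [581.8, -239.0, 104.0]
tcp_rot: [-3.14, -0.001, 1.571]
contact_force: [0.2, -0.4, 0.4]
opening: 0.648
```

```bash
python3 -c "
from h import *
find('pawn',28,(582,-240),name='w36');go([582,-240,4],1.571)"
```

```text
pawn 0.97 [438, 0, 45, 20] [ 455.8 -132.1   28. ] d 166.0
  pawn 0.81 [251, 185, 43, 54] [ 580.1 -242.7   28. ] d 3.3
t 23.78 pos [ 582.3 -238.   104.6] rot [-3.14  -0.     1.573] F [ 0.3  0.2 -0.1] op 0.649 q6 -1.96
shift m [-0.002  -0.0002  0.1006] turn [-0.001 -0.     0.002] dist 0.101
```

View pics/w36.png

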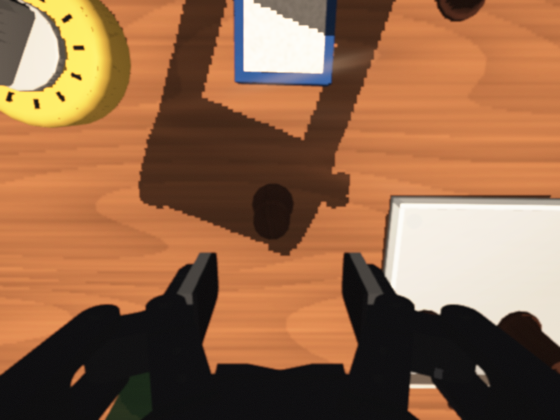

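send_rows(
  plan=[
    [[-0.004, -0.001, 0.025], [0, 0, 0], 0.3],
    [[-0.004, -0.001, 0.06], [0, 0, 0], 0.3],
    [[-0.004, -0.001, 0.09], [0, 0, 0], 0.3],
    [[-0.004, -0.001, 0.1], [0, 0, 0], 0.3],
    [[-0.004, -0.001, 0.1], [0, 0, 0], -0.2],
  ],
)

```text
clock: 24.2
eef_pos: [579.6, -239.9, 2.4]
tcp_rot: [-3.136, -0.002, 1.574]
contact_force: [-0.5, 0.3, 0.3]
opening: 0.523
```

send_rows(
  plan=[
    [[0, 0, 0], [0, 0, 0], -1],
    [[0, 0, 0], [0, 0, 0], -1],
    [[0, 0, 0], [0, 0, 0], -1],
    [[0, 0, 0], [0, 0, 0], -1],
    [[0, 0, 0], [0, 0, 0], -1],
  ],
)

```text
clock: 24.62
eef_pos: [580.3, -240.2, 3.6]
tcp_rot: [-3.138, -0.002, 1.574]
contact_force: [-0.7, -0.6, -0.9]
opening: 0.269
```

```bash
python3 -c "
from h import *
grab('wrist','w37');go([614,-47,80],1.571)"
```

```text
t 24.67 pos [ 580.2 -240.2    3.4] rot [-3.138e+00 -2.000e-03  1.574e+00] F [ 1.1 -0.4  2.3] op 0.266 q6 -1.97
shift m [ 0.1932  0.0342 -0.0764] turn [-0.004 -0.002  0.003] dist 0.211
```

View pics/w37.png

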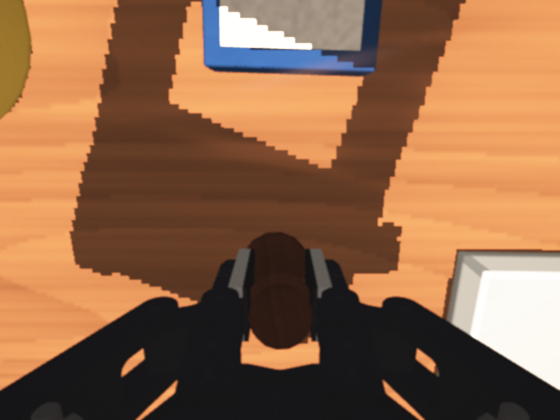

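send_rows(
  plan=[
    [[0, 0, -0.035], [-0.004, -0.002, 0], -1],
    [[0.005, 0.01, -0.07], [-0.004, -0.002, 0], -1],
    [[0.04, 0.02, -0.075], [-0.004, -0.002, 0], -1],
    [[0.08, 0.034, -0.075], [-0.004, -0.002, 0], -1],
    [[0.12, 0.034, -0.075], [-0.004, -0.002, 0], -1],
  ],
)

```text
clock: 25.08
eef_pos: [617.3, -120.0, 80.5]
tcp_rot: [3.136, 0.001, 1.572]
contact_force: [0.4, 0.5, 0.4]
opening: 0.267
```

```bash
python3 -c "
from h import *
go([614,-47,75],1.571);grab('wrist','w38')"
```

```text
t 25.08 pos [ 617.3 -120.    80.5] rot [3.136e+00 1.000e-03 1.572e+00] F [0.4 0.5 0.4] op 0.267 q6 -1.77
shift m [ 0.073  -0.0032  0.0054] turn [0.005 0.001 0.001] dist 0.073
```

View pics/w38.png

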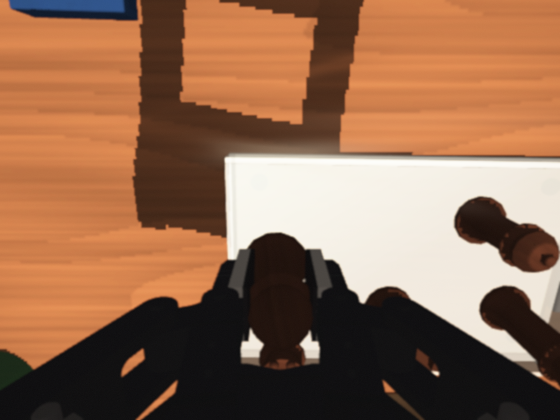

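send_rows(
  plan=[
    [[0.035, -0.003, 0.003], [0.005, 0, 0], -1],
    [[0.065, -0.003, 0.003], [0.005, 0, 0], -1],
    [[0.07, -0.003, 0.003], [0.005, 0, 0], -1],
    [[0.07, -0.003, 0.003], [0.005, 0, 0], -1],
    [[0.07, -0.003, 0.003], [0.005, 0, 0], -1],
  ],
)

```text
clock: 25.55
eef_pos: [612.0, -42.8, 76.9]
tcp_rot: [-3.139, -0.002, 1.576]
contact_force: [-0.4, -0.7, 0.5]
opening: 0.265
```

```bash
python3 -c "
from h import *
go([614,-49,10],1.571)"
```

```text
t 25.55 pos [612.  -42.8  76.9] rot [-3.139e+00 -2.000e-03  1.576e+00] F [-0.4 -0.7  0.5] op 0.265 q6 -1.65
shift m [-0.0064  0.0022  0.0669] turn [-0.003 -0.002  0.005] dist 0.067
```

send_rows(
  plan=[
    [[-0.006, 0.002, 0.025], [-0.003, 0, 0], -1],
    [[-0.006, 0.002, 0.05], [-0.003, 0, 0], -1],
    [[-0.006, 0.002, 0.066], [-0.003, 0, 0], -1],
    [[-0.006, 0.002, 0.067], [-0.003, 0, 0], -1],
    [[-0.006, 0.002, 0.067], [-0.003, 0, 0], 0.0],
  ],
)

```text
clock: 25.97
eef_pos: [613.3, -50.1, 9.3]
tcp_rot: [-3.14, -0.002, 1.574]
contact_force: [-0.4, 0.1, 0.0]
opening: 0.388
```

send_rows(
  plan=[
    [[0, 0, 0], [0, 0, 0], 0.2],
    [[0, 0, 0], [0, 0, 0], 0.2],
    [[0, 0, 0], [0, 0, 0], 0.2],
    [[0, 0, -0.01], [0, 0, 0], 0.2],
    [[0, 0, -0.02], [0, 0, 0], 0.2],
  ],
)

```text
clock: 26.38
eef_pos: [613.2, -50.1, 30.2]
tcp_rot: [-3.14, -0.002, 1.574]
contact_force: [0.8, 0.1, -0.3]
opening: 0.599
```

```bash
python3 -c "
from h import *
grab('wrist','w39');go([450,-118,105],1.571)"
```

```text
t 26.43 pos [614.8 -50.2  32.5] rot [ 3.140e+00 -2.000e-03  1.574e+00] F [1.  0.2 1.9] op 0.602 q6 -1.66
shift m [-0.0672 -0.1649 -0.0728] turn [ 0.001 -0.002  0.003] dist 0.192
```

View pics/w39.png

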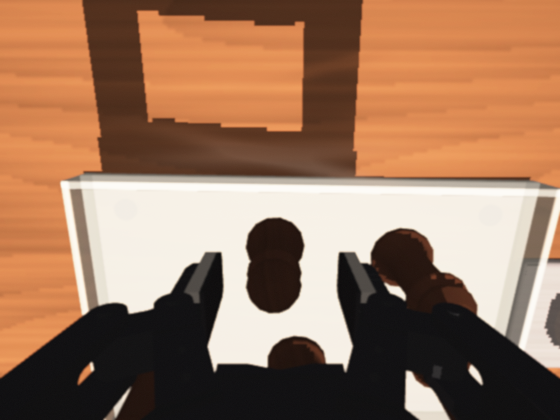

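Pawn stands at (274,240). Lift off and go to the last pawn.

send_rows(
  plan=[
    [[0, 0, -0.035], [0, 0, 0.003], 0.2],
    [[0, 0, -0.07], [0, 0, 0.003], 0.25],
    [[-0.02, -0.035, -0.075], [0, 0, 0.003], 0.3],
    [[-0.04, -0.07, -0.075], [0, 0, 0.003], 0.3],
    [[-0.06, -0.105, -0.075], [0, 0, 0.003], 0.3],
  ],
)

```text
clock: 26.85
eef_pos: [509.8, -111.0, 109.2]
tcp_rot: [3.137, -0.001, 1.573]
contact_force: [-1.2, -0.7, -0.3]
opening: 0.647
```

```bash
python3 -c "
from h import *
find('pawn',28,(440,-117),name='w40');go([442,-118,105],1.571)"
```

```text
pawn 0.75 [330, 308, 28, 60] [611.2 -58.6  28. ] d 180.9
  pawn 0.68 [245, 83, 42, 44] [ 440.4 -118.6   28. ] d 1.6
  pawn 0.62 [205, 0, 37, 11] [ 381.7 -143.2   28. ] d 64.0
t 26.95 pos [ 504.6 -111.9  107.8] rot [-3.14e+00 -2.00e-03  1.57e+00] F [-0.7  0.3 -0.1] op 0.653 q6 -1.79
shift m [-0.0061 -0.0625  0.0029] turn [-0.002 -0.002 -0.001] dist 0.063
```

View pics/w40.png

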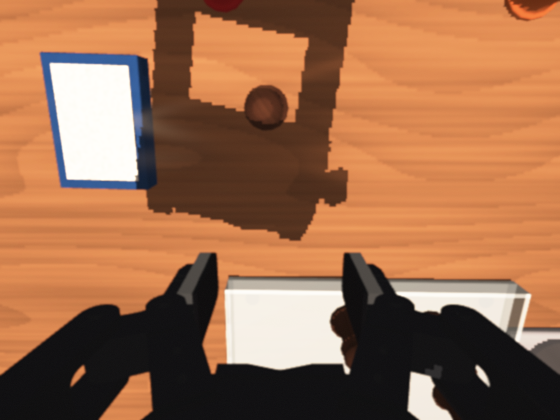

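send_rows(
  plan=[
    [[-0.006, -0.035, 0.0], [0, 0, 0], 0.3],
    [[-0.007, -0.063, 0.005], [0, 0, 0], 0.3],
    [[-0.007, -0.064, 0.02], [0, 0, 0], 0.3],
    [[-0.007, -0.064, 0.04], [0, 0, 0], 0.3],
    [[-0.007, -0.064, 0.06], [0, 0, 0], 0.3],
  ],
)

```text
clock: 27.37
eef_pos: [441.7, -119.1, 48.8]
tcp_rot: [3.14, -0.001, 1.569]
contact_force: [0.8, -0.3, 0.5]
opening: 0.648
```

```bash
python3 -c "
from h import *
find('pawn',28,(440,-117),name='w41');go([440.5,-118.5,4],1.571)"
```

```text
pawn 0.91 [249, 201, 53, 75] [ 438.7 -119.4   28. ] d 2.7
  pawn 0.79 [183, 55, 70, 63] [ 363.  -146.7   28. ] d 82.6
  pawn 0.3 [2, 167, 141, 157] [ 439.6 -224.6   28. ] d 107.6
t 27.47 pos [ 439.4 -118.3   46.7] rot [-3.137e+00 -2.000e-03  1.570e+00] F [ 0.3 -0.1  0.2] op 0.647 q6 -1.84
shift m [-0.0003  0.0013  0.0427] turn [-0.004 -0.002 -0.001] dist 0.043
```

View pics/w41.png

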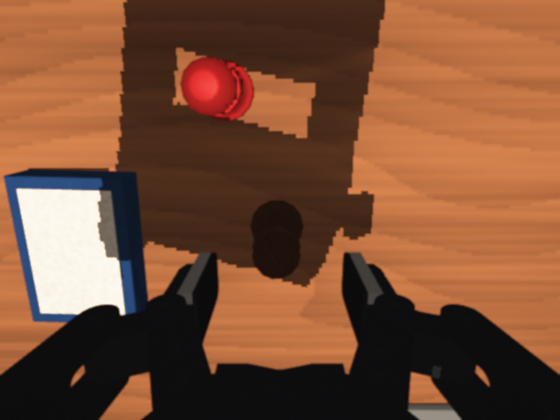

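send_rows(
  plan=[
    [[-0.001, 0, 0.025], [-0.004, 0, 0], 0.3],
    [[-0.001, 0, 0.042], [-0.004, 0, 0], 0.3],
    [[-0.001, 0, 0.042], [-0.004, 0, 0], -0.2],
    [[-0.001, 0, 0.042], [-0.004, 0, 0], -1],
    [[-0.001, 0, 0.042], [-0.004, 0, 0], -1],
  ],
)

```text
clock: 27.88
eef_pos: [440.3, -119.4, 6.1]
tcp_rot: [3.141, -0.002, 1.57]
contact_force: [0.4, -0.1, -0.5]
opening: 0.268
```

send_rows(
  plan=[
    [[0, 0, 0], [0, 0, 0], -1],
    [[0, 0, 0], [0, 0, 0], -1],
    [[0, 0, 0], [0, 0, 0], -1],
    [[0, 0, 0], [0, 0, 0], -1],
    [[0, 0, 0], [0, 0, 0], -1],
  ],
)

```text
clock: 28.3
eef_pos: [440.4, -119.4, 6.4]
tcp_rot: [3.14, -0.002, 1.57]
contact_force: [0.1, -0.0, -0.3]
opening: 0.267
```

```bash
python3 -c "
from h import *
grab('wrist','w42');go([614,-110,80],1.571)"
```

```text
t 28.35 pos [ 440.3 -119.4    6.2] rot [ 3.14e+00 -2.00e-03  1.57e+00] F [ 0.1 -0.  -0.6] op 0.268 q6 -1.84
shift m [ 0.0097  0.1738 -0.0735] turn [ 0.001 -0.002 -0.001] dist 0.189
```

View pics/w42.png

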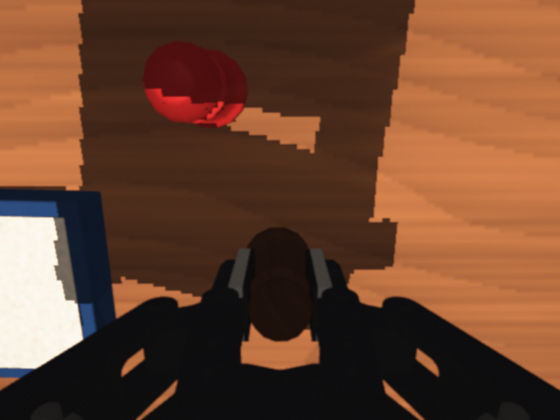

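send_rows(
  plan=[
    [[0, 0, -0.035], [0, 0, 0], -1],
    [[0, 0.01, -0.07], [0, 0, 0], -1],
    [[0.004, 0.045, -0.073], [0, 0, 0], -1],
    [[0.008, 0.085, -0.073], [0, 0, 0], -1],
    [[0.008, 0.12, -0.073], [0, 0, 0], -1],
  ],
)

```text
clock: 28.77
eef_pos: [562.7, -111.3, 80.9]
tcp_rot: [3.138, -0.002, 1.57]
contact_force: [0.1, -0.4, -0.6]
opening: 0.264
```

send_rows(
  plan=[
    [[0, 0.035, 0], [0, 0, 0], -1],
    [[0, 0.05, 0], [0, 0, 0], -1],
    [[0, 0.052, 0], [0, 0, 0], -1],
    [[0, 0.052, 0], [0, 0, 0], -1],
    [[0, 0.052, 0], [0, 0, 0], -1],
  ],
)

```text
clock: 29.18
eef_pos: [613.0, -111.2, 80.4]
tcp_rot: [3.14, -0.002, 1.57]
contact_force: [-0.7, -0.2, -0.9]
opening: 0.266
```

```bash
python3 -c "
from h import *
grab('wrist','w43');go([613,-112,12.5],1.571)"
```

```text
t 29.23 pos [ 612.8 -111.3   80.6] rot [ 3.14e+00 -2.00e-03  1.57e+00] F [-0.2 -0.5 -0.9] op 0.267 q6 -1.75
shift m [-0.0009  0.      0.0681] turn [ 0.002 -0.002 -0.001] dist 0.068
```

View pics/w43.png

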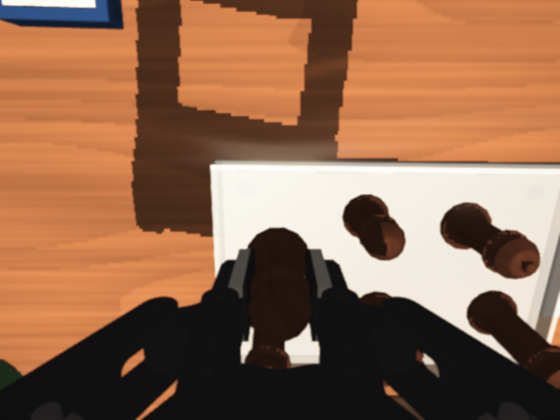

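send_rows(
  plan=[
    [[0, 0, 0.025], [0.002, 0, 0], -1],
    [[0, 0, 0.05], [0.002, 0, 0], -1],
    [[0, 0, 0.067], [0.002, 0, 0], -1],
    [[0, 0, 0.068], [0.002, 0, 0], -1],
    [[0, 0, 0.068], [0.002, 0, 0], -0.1],
  ],
)

```text
clock: 29.65
eef_pos: [611.2, -111.1, 12.0]
tcp_rot: [-3.139, -0.002, 1.569]
contact_force: [-0.2, -0.3, 0.2]
opening: 0.397
```

send_rows(
  plan=[
    [[0, 0, 0], [0, 0, 0], 0.1],
    [[0, 0, 0], [0, 0, 0], 0.1],
    [[0, 0, 0], [0, 0, 0], 0.1],
    [[0, 0, -0.005], [0, 0, 0], 0.1],
    [[0, 0, -0.01], [0, 0, 0], 0.1],
  ],
)

```text
clock: 30.07
eef_pos: [611.3, -111.1, 22.7]
tcp_rot: [-3.139, -0.003, 1.569]
contact_force: [-0.3, -0.0, 0.6]
opening: 0.554
```

```bash
python3 -c "
from h import *
grab('wrist','w44');st()"
```

```text
t 30.12 pos [ 612.1 -111.3   23.8] rot [-3.141e+00 -2.000e-03  1.569e+00] F [ 0.1 -0.7  0.4] op 0.553 q6 -1.75
```

View pics/w44.png

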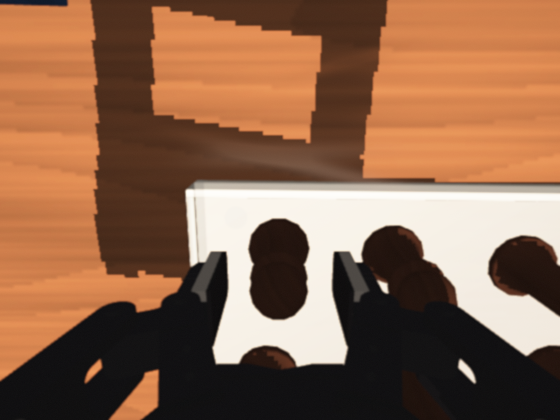

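send_rows(
  plan=[
    [[0, 0, -0.035], [0, 0, 0], 0.1],
    [[0, 0, -0.07], [0, 0, 0], 0.1],
    [[0, 0, -0.11], [0, 0, 0], 0.1],
    [[0, 0, -0.15], [0, 0, 0], -1],
    [[0.03, -0.01, -0.19], [0, 0, 0], -1],
  ],
)

```text
clock: 30.53
eef_pos: [605.9, -89.8, 210.4]
tcp_rot: [3.138, -0.0, 1.567]
contact_force: [1.5, 0.2, 0.1]
opening: 0.276
```

```bash
python3 -c "
from h import *
grab('wrist','w45');go([640,125,215],1.571)"
```

```text
t 30.58 pos [606.6 -84.8 216.4] rot [ 3.133e+00 -3.000e-03  1.568e+00] F [2.3 2.7 5.2] op 0.191 q6 -1.71
shift m [0.2099 0.0327 0.0022] turn [ 0.009 -0.003 -0.003] dist 0.212
```

View pics/w45.png

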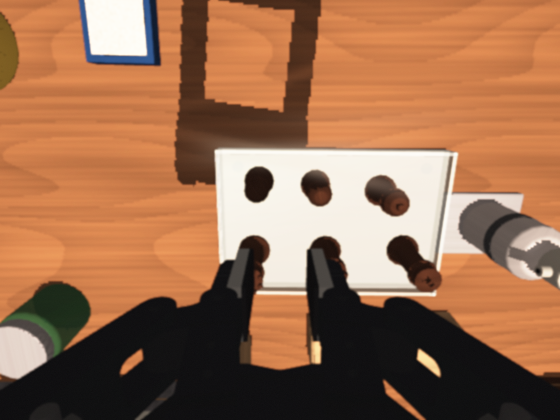

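send_rows(
  plan=[
    [[0.04, 0.007, 0.0], [0.009, 0, 0], -1],
    [[0.08, 0.013, 0.0], [0.009, 0, 0], -1],
    [[0.12, 0.02, 0.0], [0.009, 0, 0], -1],
    [[0.16, 0.026, 0.0], [0.009, 0, 0], -1],
    [[0.195, 0.032, 0.0], [0.009, 0, 0], -1],
  ],
)

```text
clock: 31.0
eef_pos: [639.2, 112.8, 217.8]
tcp_rot: [3.141, -0.003, 1.568]
contact_force: [0.9, -1.3, 0.8]
opening: -0.001
```

send_rows(
  plan=[
    [[0.01, 0, 0.0], [0, 0, 0], -1],
    [[0.01, 0, 0.0], [0, 0, 0], -1],
    [[0.01, 0, 0.0], [0, 0, 0], -1],
    [[0.01, 0, 0.0], [0, 0, 0], -1],
    [[0.01, 0, 0.0], [0, 0, 0], -1],
  ],
)

```text
clock: 31.42
eef_pos: [639.1, 121.2, 217.9]
tcp_rot: [3.141, -0.003, 1.567]
contact_force: [-0.2, -0.7, -0.1]
opening: -0.003
```

Run:
```python
from h import *
find('cap',128,(660,133),name='w46');go([660,133,135],1.571)
T=cam('top')
im=viewer.grab_frame('top')
for r in viewer.cut_out('cap','wrist'): 
    m=r['mask']; cv2.imwrite('pics/m46.png',m.astype(np.uint8)*255);break
```

```text
cap 0.85 [266, 203, 51, 47] [656.2 134.5 128. ] d 4.1
  cap 0.45 [181, 206, 47, 50] [657.6  67.6 128. ] d 65.4
  cap 0.28 [12, 135, 61, 32] [598.4 -41.5 128. ] d 185.0
t 31.52 pos [639.2 121.3 217.9] rot [ 3.141e+00 -3.000e-03  1.566e+00] F [ 0.  -0.6 -0.1] op -0.000 q6 -1.38
shift m [0.0115 0.0207 0.0829] turn [ 0.001 -0.003 -0.005] dist 0.086
```

View pics/w46.png

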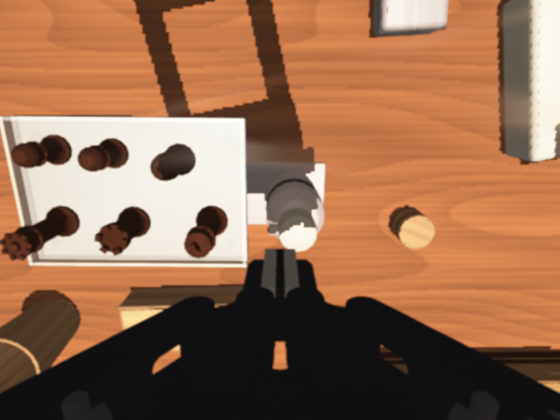

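Run:
```python
from h import *
im=cv2.imread('pics/w46.png'); m=cv2.imread('pics/m46.png',0)
c=im[160:270,240:350].copy(); cm=m[160:270,240:350]
b=cv2.resize(c,None,fx=5.4,fy=5.4,interpolation=cv2.INTER_CUBIC); M=cv2.resize(cm,None,fx=5.4,fy=5.4,interpolation=cv2.INTER_NEAREST)
cs,_=cv2.findContours(M,cv2.RETR_EXTERNAL,cv2.CHAIN_APPROX_NONE); cv2.drawContours(b,cs,-1,(0,0,255),1); cv2.imwrite('pics/c46.png',b)
```

```text
(no output)
```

View pics/c46.png

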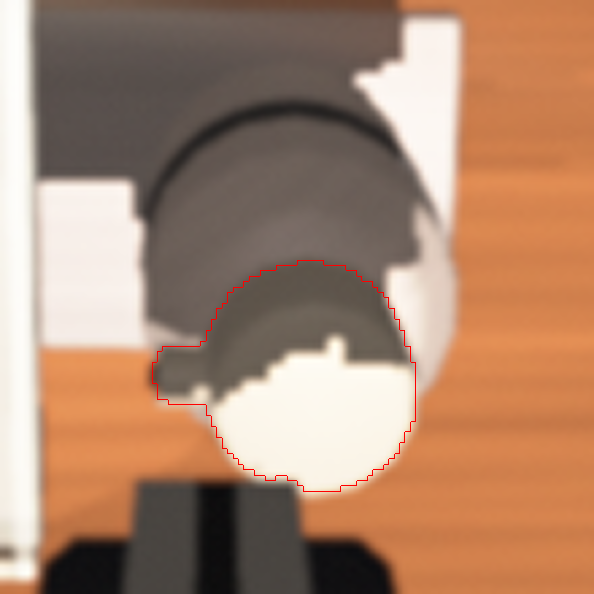

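Run:
```python
from h import *
C=cam('wrist');P=onz(C,(298,233.3),128);print(P)
T=cam('top'); print(proj(T,P)); go([P[0],P[1],128],1.571)
```

```text
[659.72256847 137.23479471 128.        ]
[229.67825398 150.96919437]
t 31.62 pos [639.3 121.7 217.9] rot [ 3.141e+00 -3.000e-03  1.567e+00] F [0.  0.4 0.2] op 0.003 q6 -1.38
shift m [0.0153 0.0203 0.0899] turn [ 0.001 -0.003 -0.004] dist 0.093
```

send_rows(
  plan=[
    [[0.015, 0.02, 0.02], [0, 0, 0], -1],
    [[0.015, 0.02, 0.05], [0, 0, 0], -1],
    [[0.015, 0.02, 0.08], [0, 0, 0], -1],
    [[0.015, 0.02, 0.087], [0, 0, 0], -1],
    [[0.015, 0.02, 0.087], [0, 0, 0], -1],
  ],
)

```text
clock: 32.03
eef_pos: [657.6, 136.1, 128.4]
tcp_rot: [-3.138, -0.002, 1.566]
contact_force: [-0.3, -0.4, 0.3]
opening: 0.002
```

Run:
```python
from h import *
grab('wrist','w47');go([660,136.5,128],1.571)
```

```text
t 32.08 pos [659.  136.4 130.6] rot [-3.141e+00 -3.000e-03  1.566e+00] F [ 1.1 -0.7  0. ] op 0.001 q6 -1.37
shift m [0.     0.001  0.0026] turn [-0.001 -0.003 -0.005] dist 0.003
```

View pics/w47.png

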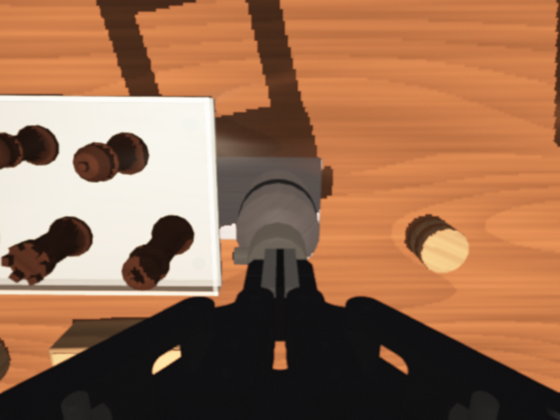

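send_rows(
  plan=[
    [[0, 0.001, 0.004], [0, 0, 0], -1],
    [[0, 0.001, 0.008], [0, 0, 0], -1],
    [[0, 0.001, 0.011], [0, 0, 0], -1],
    [[0, 0.001, 0.013], [0, 0, 0], -1],
    [[0, 0.001, 0.013], [0, 0, 0], -1],
  ],
)

```text
clock: 32.5
eef_pos: [660.9, 136.5, 118.5]
tcp_rot: [3.14, -0.003, 1.566]
contact_force: [1.1, 0.7, 4.3]
opening: 0.0
```

send_rows(
  plan=[
    [[0, 0, 0.003], [0, 0, 0], -1],
    [[0, 0, 0.006], [0, 0, 0], -1],
    [[0, 0, 0.0065], [0, 0, 0], -1],
    [[0, 0, 0.0065], [0, 0, 0], -1],
    [[0, 0, 0.0065], [0, 0, 0], -1],
  ],
)

```text
clock: 32.92
eef_pos: [661.1, 136.6, 114.0]
tcp_rot: [3.139, -0.003, 1.566]
contact_force: [-5.1, -1.2, 14.9]
opening: -0.001
```

Run:
```python
from h import *
st()
```

```text
t 32.92 pos [661.1 136.6 114. ] rot [ 3.139e+00 -3.000e-03  1.566e+00] F [-5.1 -1.2 14.9] op -0.001 q6 -1.37
```

send_rows(
  plan=[
    [[0, 0, -0.008], [0, 0, 0], -1],
    [[0, 0, -0.03], [0, 0, 0], -1],
    [[0, 0, -0.07], [0, 0, 0], -1],
    [[0, -0.005, -0.1], [0, 0, 0], -1],
    [[-0.03, -0.02, -0.11], [0, 0, 0], -1],
  ],
)

```text
clock: 33.33
eef_pos: [644.2, 110.1, 229.3]
tcp_rot: [3.131, -0.006, 1.569]
contact_force: [0.3, -1.6, 0.5]
opening: 0.002
```

Run:
```python
from h import *
go([485,-370,200],1.05);grab('wrist','w48')
```

```text
t 33.33 pos [644.2 110.1 229.3] rot [ 3.131 -0.006  1.569] F [ 0.3 -1.6  0.5] op 0.002 q6 -1.41
shift m [-0.4806 -0.1586  0.0246] turn [ 0.009 -0.009  0.519] dist 0.507
```

View pics/w48.png

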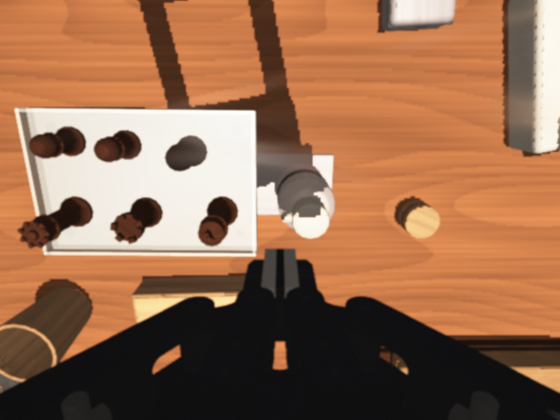

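send_rows(
  plan=[
    [[-0.04, -0.013, 0.002], [0.009, -0.009, 0.1], -1],
    [[-0.08, -0.026, 0.004], [0.009, -0.009, 0.2], -1],
    [[-0.12, -0.04, 0.006], [0.009, -0.009, 0.3], -1],
    [[-0.16, -0.053, 0.008], [0.009, -0.009, 0.4], 1],
    [[-0.198, -0.066, 0.01], [0.009, -0.009, 0.519], 1],
  ],
)

```text
clock: 33.8
eef_pos: [574.0, -92.6, 218.3]
tcp_rot: [-3.14, 0.006, 1.045]
contact_force: [0.9, -0.6, 0.2]
opening: 0.274
```

Run:
```python
from h import *
go([485,-370,200],1.05)
```

```text
t 33.80 pos [574.  -92.6 218.3] rot [-3.14   0.006  1.045] F [ 0.9 -0.6  0.2] op 0.274 q6 -1.20
shift m [-0.2845  0.0624  0.0199] turn [-0.001  0.006 -0.005] dist 0.292
```

send_rows(
  plan=[
    [[-0.04, 0.009, 0.002], [0, 0.006, 0], 1],
    [[-0.08, 0.018, 0.005], [0, 0.006, 0], 1],
    [[-0.12, 0.026, 0.008], [0, 0.006, 0], 1],
    [[-0.16, 0.035, 0.01], [0, 0.006, 0], 1],
    [[-0.2, 0.044, 0.014], [0, 0.006, 0], 1],
  ],
)

```text
clock: 34.22
eef_pos: [510.3, -289.4, 205.6]
tcp_rot: [-3.14, -0.0, 1.044]
contact_force: [1.1, -0.1, 0.3]
opening: 0.971
```

send_rows(
  plan=[
    [[-0.04, 0.009, 0.002], [0, 0, 0], 1],
    [[-0.08, 0.018, 0.005], [0, 0, 0], 1],
    [[-0.082, 0.018, 0.006], [0, 0, 0], 1],
    [[-0.082, 0.018, 0.006], [0, 0, 0], 1],
    [[-0.082, 0.018, 0.006], [0, 0, 0], 1],
  ],
)

```text
clock: 34.63
eef_pos: [484.1, -369.0, 199.1]
tcp_rot: [-3.139, -0.001, 1.043]
contact_force: [-0.3, 0.1, -0.6]
opening: 1.001
```

Run:
```python
from h import *
find('dial',75,(480,-376),name='w49');st()
a=cv2.imread('pics/w49.png')
for r in viewer.cut_out('dial','wrist')[:1]:
    x,y,w,h=[int(v) for v in r['extent']];c=a[max(0,y-60):y+h+60,max(0,x-60):x+w+60]; print(max(0,x-60),max(0,y-60),c.shape)
    f=580/max(c.shape[:2]);print(f);cv2.imwrite('pics/c49.png',cv2.resize(c,None,fx=f,fy=f,interpolation=cv2.INTER_CUBIC))
```

```text
dial 0.82 [237, 168, 50, 59] [ 474.7 -379.    75. ] d 6.0
t 34.73 pos [ 484.9 -368.   199.5] rot [-3.140e+00 -1.000e-03  1.045e+00] F [-0.4  0.3 -0.4] op 0.998 q6 -1.70
177 108 (179, 170, 3)
3.2402234636871508
```

View pics/w49.png

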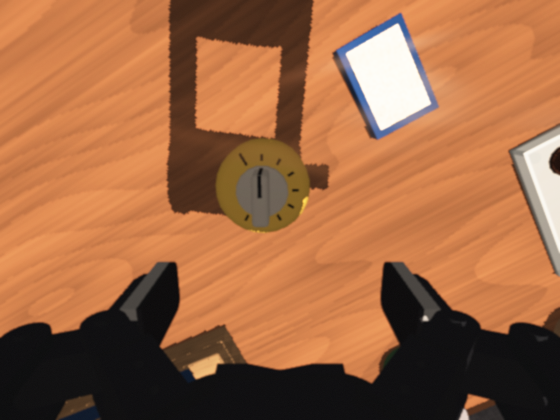

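View pics/c49.png

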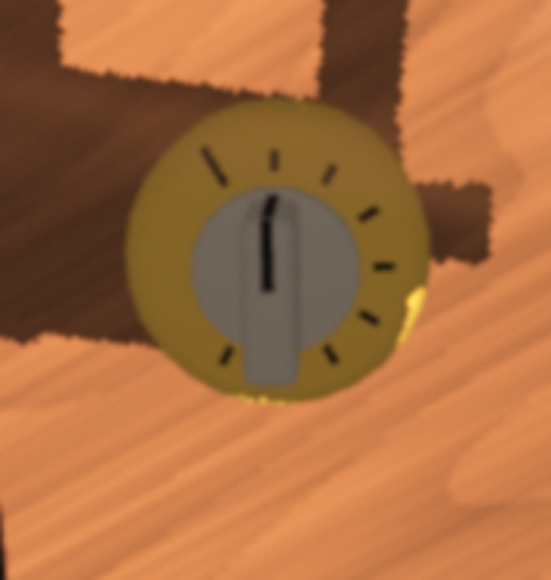

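Run:
```python
from h import *
C=cam('wrist')
f=3.24
for (u,v,z) in [(275,269,48),(278,250,40),(271,290,82),(270,195,82),(271,385,82)]:
    print(z,np.round(onz(C,(177+u/f,108+v/f),z),1))
go([478,-377,60],1.045)
```

```text
48 [ 479.6 -381.4   48. ]
40 [ 476.7 -379.2   40. ]
82 [ 477.4 -379.3   82. ]
82 [ 456.8 -367.3   82. ]
82 [ 498.9 -392.2   82. ]
t 34.78 pos [ 485.1 -367.9  199.6] rot [-3.14  -0.     1.046] F [-0.6  1.3  0.5] op 1.001 q6 -1.70
shift m [-0.0115 -0.0014  0.1396] turn [-0.002 -0.     0.001] dist 0.14
```

send_rows(
  plan=[
    [[-0.014, 0, 0.03], [0, 0, 0], 0.2],
    [[-0.014, 0, 0.07], [0, 0, 0], 0.0],
    [[-0.014, 0, 0.105], [0, 0, 0], 0.0],
    [[-0.014, 0, 0.125], [0, 0, 0], 0.0],
    [[-0.014, 0, 0.125], [0, 0, 0], 0.0],
  ],
)

```text
clock: 35.2
eef_pos: [476.0, -376.6, 70.3]
tcp_rot: [-3.133, -0.002, 1.048]
contact_force: [-0.4, 1.3, 0.4]
opening: 0.502
```

Run:
```python
from h import *
grab('wrist','w50');go([478,-380,46],1.046)
```

```text
t 35.25 pos [ 477.3 -377.7   72.9] rot [-3.136e+00 -1.000e-03  1.048e+00] F [-0.4 -0.2  0.7] op 0.499 q6 -1.72
shift m [-0.0016  0.0019  0.0269] turn [-0.006 -0.001  0.002] dist 0.027
```

View pics/w50.png

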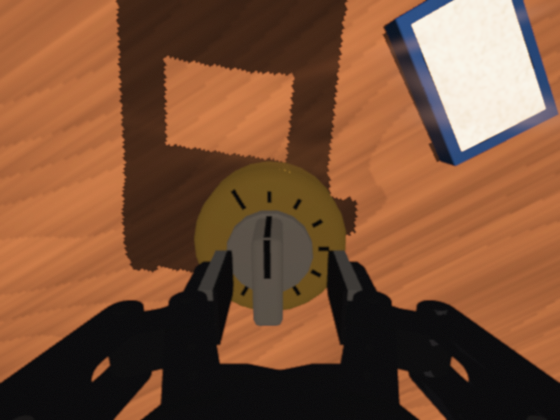

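Run:
```python
from h import *
s=st();C=cam('wrist');print(proj(C,[478,-380,82]),proj(C,[478,-380,48]))
for u,v,z in [(268,282,82),(270,250,48),(268,325,82)]: print(onz(C,(u,v),z))
R=Ro.from_euler('xyz',s['tcp_rot']).as_matrix(); 
for x in(-21,0,21): print(x,proj(C,s['eef_pos']+R@np.array([x,-11,-16.])))
```

```text
t 35.25 pos [ 477.3 -377.7   72.9] rot [-3.136e+00 -1.000e-03  1.048e+00] F [-0.4 -0.2  0.7] op 0.499 q6 -1.72
[272.82732043 274.89437307] [273.92868058 245.76763031]
[ 479.97983285 -383.69362423   82.        ]
[ 479.08232109 -383.12635412   48.        ]
[ 499.41099489 -395.12988079   82.        ]
-21 [226.32864168 255.37562798]
0 [276.11903931 255.39693337]
21 [325.90192696 255.41823555]
```

send_rows(
  plan=[
    [[-0.005, 0.004, 0.01], [-0.006, 0, 0], 0.0],
    [[-0.005, 0.004, 0.02], [-0.006, 0, 0], 0.0],
    [[-0.005, 0.004, 0.027], [-0.006, 0, 0], 0.0],
    [[-0.005, 0.004, 0.027], [-0.006, 0, 0], 0.0],
    [[-0.005, 0.004, 0.027], [-0.006, 0, 0], 0.0],
  ],
)

```text
clock: 35.67
eef_pos: [478.0, -383.9, 45.8]
tcp_rot: [-3.141, -0.001, 1.048]
contact_force: [-1.2, 0.2, -0.6]
opening: 0.504
```

Run:
```python
from h import *
s=st();im=grab('wrist','w51');C=cam('wrist')
cv2.imwrite('pics/c51.png',cv2.resize(im[200:400,180:380,::-1],None,fx=3,fy=3,interpolation=cv2.INTER_CUBIC))
```

```text
t 35.67 pos [ 478.  -383.9   45.8] rot [-3.141e+00 -1.000e-03  1.048e+00] F [-1.2  0.2 -0.6] op 0.504 q6 -1.73
```

View pics/c51.png

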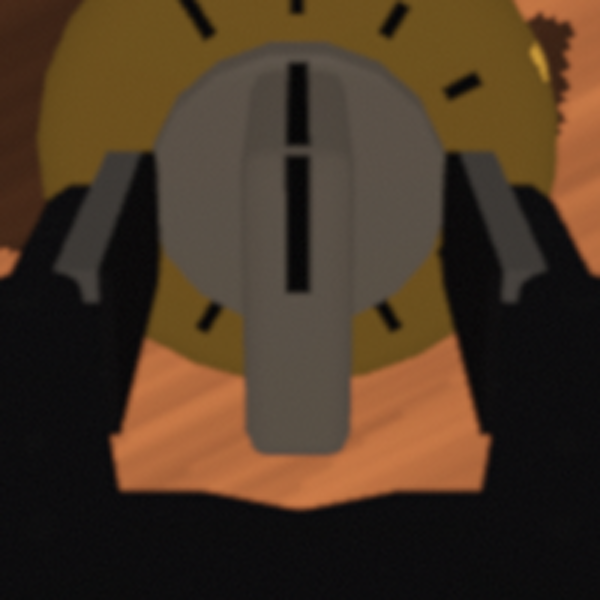

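send_rows(
  plan=[
    [[0, 0, 0], [0, 0, 0], -1],
    [[0, 0, 0], [0, 0, 0], -1],
    [[0, 0, 0], [0, 0, 0], -1],
    [[0, 0, 0], [0, 0, 0], -1],
    [[0, 0, 0], [0, 0, 0], -1],
  ],
)

```text
clock: 36.13
eef_pos: [478.5, -384.5, 46.8]
tcp_rot: [3.14, -0.001, 1.048]
contact_force: [-1.3, -0.6, 6.1]
opening: 0.16
```

send_rows(
  plan=[
    [[0, 0, 0], [0, 0, 0.1], -1],
    [[0, 0, 0], [0, 0, 0.2], -1],
    [[0, 0, 0], [0, 0, 0.3], -1],
    [[0, 0, 0], [0, 0, 0.4], -1],
    [[0, 0, 0], [0, 0, 0.5], -1],
  ],
)

```text
clock: 36.55
eef_pos: [478.6, -384.4, 46.9]
tcp_rot: [3.141, -0.002, 0.542]
contact_force: [-0.2, 1.2, 0.3]
opening: 0.156
```

Run:
```python
from h import *
im=grab('wrist','w52');s=st();print(s['wrist_torque'])
```

```text
t 36.60 pos [ 478.7 -384.4   46.9] rot [ 3.141e+00 -2.000e-03  5.360e-01] F [0.3 1.4 0.2] op 0.154 q6 -1.22
[-0.00278741 -0.03528229 -0.08941408]
```

View pics/w52.png

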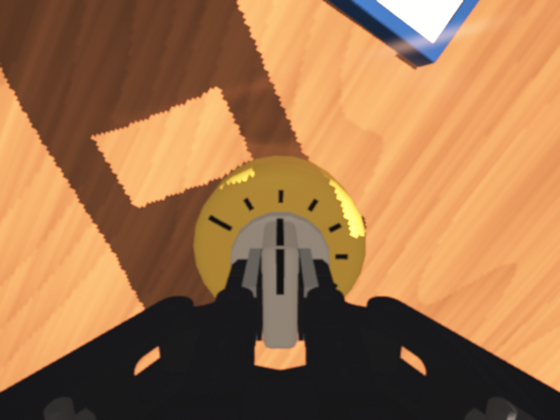

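send_rows(
  plan=[
    [[0, 0, 0], [0, 0, 0.11], -1],
    [[0, 0, 0], [0, 0, 0.22], -1],
    [[0, 0, 0], [0, 0, 0.33], -1],
    [[0, 0, 0], [0, 0, 0.44], -1],
    [[0, 0, 0], [0, 0, 0.55], -1],
  ],
)

```text
clock: 37.02
eef_pos: [478.9, -384.4, 46.9]
tcp_rot: [-3.142, -0.002, -0.017]
contact_force: [1.4, 0.1, 0.2]
opening: 0.159
```

send_rows(
  plan=[
    [[0, 0, 0], [0, 0, 0.11], -1],
    [[0, 0, 0], [0, 0, 0.22], -1],
    [[0, 0, 0], [0, 0, 0.33], -1],
    [[0, 0, 0], [0, 0, 0.44], -1],
    [[0, 0, 0], [0, 0, 0.51], -1],
  ],
)

```text
clock: 37.43
eef_pos: [479.0, -384.4, 46.9]
tcp_rot: [-3.14, -0.002, -0.531]
contact_force: [0.2, -0.2, -0.5]
opening: 0.16
```

Run:
```python
from h import *
im=grab('wrist','w53');s=st();print(s['wrist_torque'])
```

```text
t 37.48 pos [ 479.  -384.4   46.9] rot [-3.14e+00 -2.00e-03 -5.34e-01] F [ 1.4  0.  -1.6] op 0.158 q6 -0.15
[-0.07902779 -0.00318447 -0.00098221]
```

View pics/w53.png

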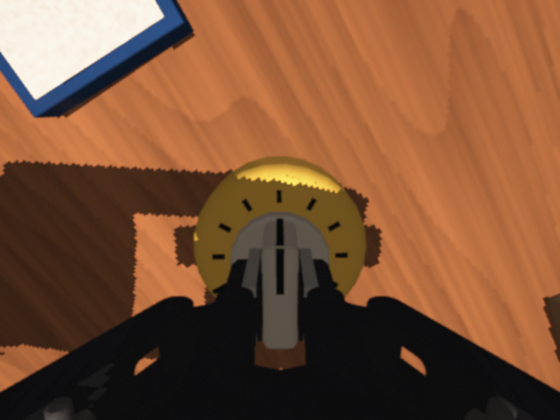

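send_rows(
  plan=[
    [[0, 0, 0], [0, 0, 0], 0.0],
    [[0, 0, 0], [0, 0, 0], 0.0],
    [[0, 0, 0], [0, 0, 0], 0.0],
    [[0, 0, 0], [0, 0, 0], 0.0],
    [[0, 0, -0.02], [0, 0, 0], 0.0],
  ],
)

```text
clock: 37.9
eef_pos: [477.0, -382.8, 63.9]
tcp_rot: [-3.14, 0.003, -0.532]
contact_force: [-0.6, 0.7, 0.3]
opening: 0.499
```

send_rows(
  plan=[
    [[0, 0, -0.03], [0, 0, 0], 0.0],
    [[0, 0, -0.07], [0, 0, 0], 0.0],
    [[0, 0, -0.11], [0, 0, 0], 0.0],
    [[0, 0, -0.14], [0, 0, 0], 0.0],
    [[0, 0, -0.14], [0, 0, 0], -1],
  ],
)

```text
clock: 38.32
eef_pos: [480.1, -385.6, 211.1]
tcp_rot: [-3.141, -0.007, -0.531]
contact_force: [0.6, -1.0, -0.1]
opening: 0.371
```

Run:
```python
from h import *
im=grab('wrist','w54');s=st()
cv2.imwrite('pics/c54.png',cv2.resize(im[120:270,200:350,::-1],None,fx=3.6,fy=3.6,interpolation=cv2.INTER_CUBIC))
im=grab('top','t54')
cv2.imwrite('pics/t54c.png',cv2.resize(im[110:275,90:480,::-1],None,fx=2,fy=2,interpolation=cv2.INTER_CUBIC))
```

```text
t 38.37 pos [ 479.  -384.8  207.9] rot [-3.141 -0.004 -0.531] F [-0.3  0.  -0.5] op 0.286 q6 -0.15
```

View pics/c54.png

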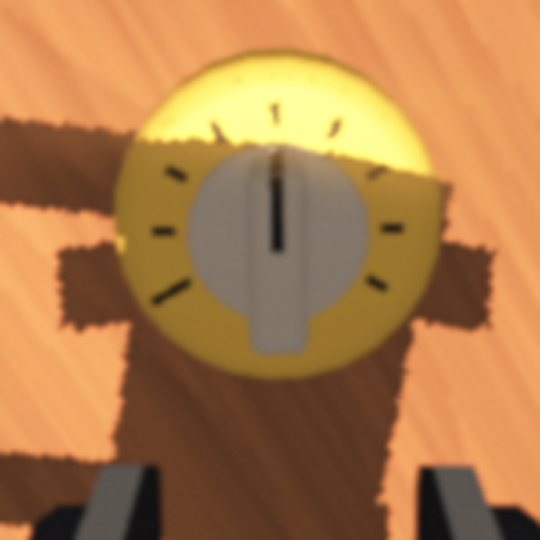

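View pics/t54c.png

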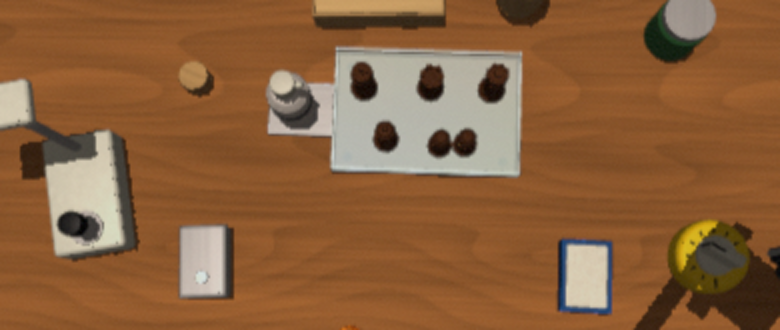

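Run:
```python
from h import *
go([488,370,200],1.76)
```

```text
t 38.42 pos [ 477.8 -383.8  205.4] rot [-3.14   0.    -0.531] F [-0.2  0.5  0.1] op 0.199 q6 -0.15
shift m [-0.3732 -0.655   0.0066] turn [-1.000e-03 -2.000e-03 -2.291e+00] dist 0.754
```

send_rows(
  plan=[
    [[-0.02, -0.035, 0], [0, 0, -0.12], -1],
    [[-0.04, -0.07, 0], [0, 0, -0.24], -1],
    [[-0.06, -0.105, 0], [0, 0, -0.36], -1],
    [[-0.08, -0.14, 0], [0, 0, -0.48], -1],
    [[-0.1, -0.175, 0], [0, 0, -0.6], -1],
  ],
)

```text
clock: 38.83
eef_pos: [478.7, -180.2, 203.8]
tcp_rot: [-3.139, 0.002, 0.075]
contact_force: [1.4, 0.5, 0.1]
opening: 0.003
```

Run:
```python
from h import *
go([488,370,200],1.76)
```

```text
t 38.83 pos [ 478.7 -180.2  203.8] rot [-3.139e+00  2.000e-03  7.500e-02] F [1.4 0.5 0.1] op 0.003 q6 -0.44
shift m [ 0.0502 -0.5479  0.0053] turn [-4.000e-03 -1.000e-03 -1.685e+00] dist 0.55
```

send_rows(
  plan=[
    [[0.004, -0.04, 0], [0, 0, -0.12], -1],
    [[0.008, -0.08, 0], [0, 0, -0.24], -1],
    [[0.012, -0.12, 0], [0, 0, -0.36], -1],
    [[0.016, -0.16, 0], [0, 0, -0.48], -1],
    [[0.02, -0.2, 0], [0, 0, -0.6], -1],
  ],
)

```text
clock: 39.25
eef_pos: [482.2, 22.6, 202.6]
tcp_rot: [-3.136, 0.002, 0.681]
contact_force: [1.2, 0.2, -0.1]
opening: -0.001
```

Run:
```python
from h import *
go([488,370,200],1.76)
```

```text
t 39.25 pos [482.2  22.6 202.6] rot [-3.136e+00  2.000e-03  6.810e-01] F [ 1.2  0.2 -0.1] op -0.001 q6 -0.64
shift m [ 0.2233 -0.2662  0.0035] turn [-6.000e-03 -1.000e-03 -1.079e+00] dist 0.347
```

send_rows(
  plan=[
    [[0.026, -0.03, 0], [0, 0, -0.12], -1],
    [[0.052, -0.06, 0], [0, 0, -0.24], -1],
    [[0.077, -0.092, 0], [0, 0, -0.36], -1],
    [[0.103, -0.122, 0], [0, 0, -0.48], -1],
    [[0.129, -0.153, 0], [0, 0, -0.6], -1],
  ],
)

```text
clock: 39.67
eef_pos: [484.6, 224.2, 201.3]
tcp_rot: [-3.134, 0.001, 1.288]
contact_force: [0.7, 0.0, -0.1]
opening: 0.001
```

Run:
```python
from h import *
go([488,375,200],1.76)
```

```text
t 39.67 pos [484.6 224.2 201.3] rot [-3.134e+00  1.000e-03  1.288e+00] F [ 0.7  0.  -0.1] op 0.001 q6 -0.86
shift m [ 0.1458 -0.0388  0.0015] turn [-0.008 -0.001 -0.472] dist 0.151
```

send_rows(
  plan=[
    [[0.04, -0.01, 0], [-0.008, 0, -0.12], -1],
    [[0.08, -0.02, 0], [-0.008, 0, -0.24], -1],
    [[0.12, -0.032, 0], [-0.008, 0, -0.36], -1],
    [[0.14, -0.038, 0], [-0.008, 0, -0.472], -1],
    [[0.14, -0.038, 0], [-0.008, 0, -0.472], -1],
  ],
)

```text
clock: 40.08
eef_pos: [485.9, 373.1, 199.2]
tcp_rot: [-3.14, -0.001, 1.77]
contact_force: [-0.8, -1.1, 0.2]
opening: 0.003
```

Run:
```python
from h import *
grab('wrist','w55');find('pull',93,(494,383));go([494.5,383,110],1.76)
```

```text
t 40.23 pos [486.1 368.2 199.6] rot [-3.139e+00  1.000e-03  1.759e+00] F [ 0.3 -0.   0.4] op -0.000 q6 -1.11
shift m [0.013  0.0112 0.0896] turn [-0.003  0.001 -0.001] dist 0.091
```

View pics/w55.png

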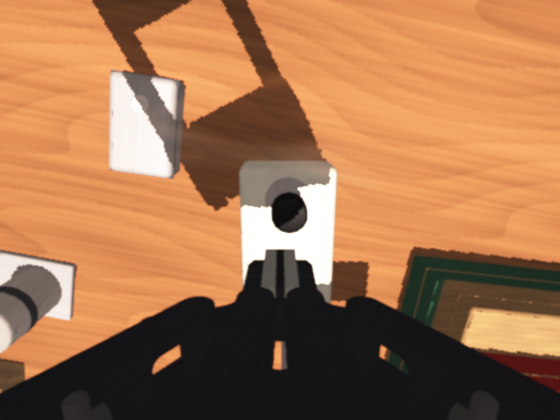

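send_rows(
  plan=[
    [[0.013, 0.011, 0.03], [0, 0, 0], -1],
    [[0.013, 0.011, 0.06], [0, 0, 0], -1],
    [[0.013, 0.011, 0.085], [0, 0, 0], -1],
    [[0.013, 0.011, 0.095], [0, 0, 0], -1],
    [[0.013, 0.011, 0.095], [0, 0, 0], -1],
  ],
)

```text
clock: 40.65
eef_pos: [492.8, 380.2, 101.8]
tcp_rot: [-3.134, 0.004, 1.757]
contact_force: [0.1, -1.1, 0.1]
opening: 0.002
```

Run:
```python
from h import *
grab('wrist','w56');go([494.5,383,72.5],1.76)
```

```text
t 40.70 pos [493.8 381.3 103.8] rot [-3.136e+00  2.000e-03  1.757e+00] F [-0.6  0.8 -0. ] op 0.000 q6 -1.10
shift m [0.0016 0.0011 0.0313] turn [-0.005  0.002 -0.003] dist 0.031
```

View pics/w56.png

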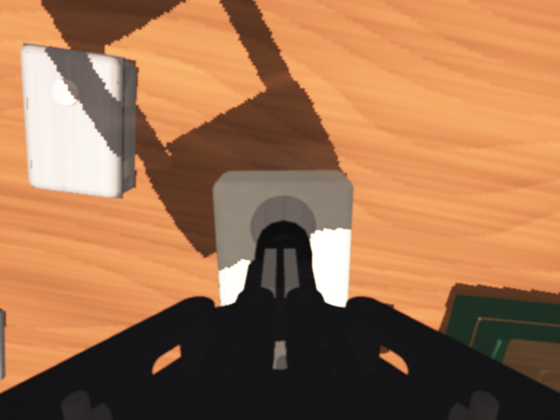

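send_rows(
  plan=[
    [[0.001, 0.001, 0.008], [0, 0, 0], -1],
    [[0.001, 0.001, 0.014], [0, 0, 0], -1],
    [[0.001, 0.001, 0.019], [0, 0, 0], -1],
    [[0.001, 0.001, 0.024], [0, 0, 0], -1],
    [[0.001, 0.001, 0.028], [0, 0, 0], -1],
  ],
)

```text
clock: 41.12
eef_pos: [494.5, 382.4, 75.7]
tcp_rot: [-3.137, 0.002, 1.757]
contact_force: [-0.7, -0.2, -0.1]
opening: 0.002
```

send_rows(
  plan=[
    [[0, 0, 0.002], [0, 0, 0], -1],
    [[0, 0, 0.003], [0, 0, 0], -1],
    [[0, 0, 0.003], [0, 0, 0], -1],
    [[0, 0, 0.003], [0, 0, 0], -1],
    [[0, 0, 0.003], [0, 0, 0], -1],
  ],
)

```text
clock: 41.53
eef_pos: [494.4, 382.4, 73.9]
tcp_rot: [-3.136, 0.002, 1.757]
contact_force: [-3.6, -3.6, 14.8]
opening: 0.001
```

send_rows(
  plan=[
    [[0, 0, -0.006], [0, 0, 0], -1],
    [[0, -0.002, -0.03], [0, 0, 0], -1],
    [[0, -0.01, -0.07], [0, 0, 0], -1],
    [[0, -0.02, -0.11], [0, 0, 0], -1],
    [[0, -0.02, -0.13], [0, 0, 0], -1],
  ],
)

```text
clock: 41.95
eef_pos: [475.1, 379.9, 208.4]
tcp_rot: [-3.139, 0.0, 1.757]
contact_force: [1.9, 0.8, -0.1]
opening: 0.001
```

send_rows(
  plan=[
    [[-0.04, 0, 0], [0, 0, 0], -1],
    [[-0.08, 0, -0.01], [0, 0, 0], -1],
    [[-0.08, 0, -0.01], [0, 0, 0], -1],
    [[-0.08, 0, -0.01], [0, 0, 0], -1],
    [[-0.08, 0, -0.01], [0, 0, 0], -1],
  ],
)

```text
clock: 42.37
eef_pos: [490.1, 301.3, 218.6]
tcp_rot: [-3.14, -0.0, 1.756]
contact_force: [-0.1, 0.7, 0.1]
opening: -0.001
```

Run:
```python
from h import *
C=cam('wrist');im=grab('wrist','w57');st()
for r in viewer.cut_out('pull','wrist')[:1]: print(r['p'],r['extent'],cen(r['mask']))
for z in(75,81,91,97): print(z,proj(C,[494.3,383.3,z]))
a=grab('top','t57');b=grab('scene','s57')
cv2.imwrite('pics/t57c.png',cv2.resize(a[110:290,150:480,::-1],None,fx=2.4,fy=2.4,interpolation=cv2.INTER_CUBIC))
```

```text
t 42.42 pos [489.9 301.7 218.3] rot [-3.139 -0.     1.757] F [-0.2  0.5 -0.3] op -0.001 q6 -1.21
0.87 [348.8, 193.9, 37.6, 36.4] [366.14662757 210.50537634]
75 [367.07637988 210.85874404]
81 [368.75789194 212.85815331]
91 [371.70884542 216.36699746]
97 [373.57509484 218.58606949]
```

View pics/w57.png

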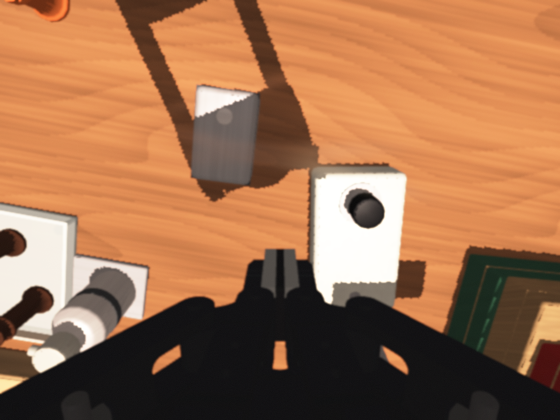

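View pics/t57c.png

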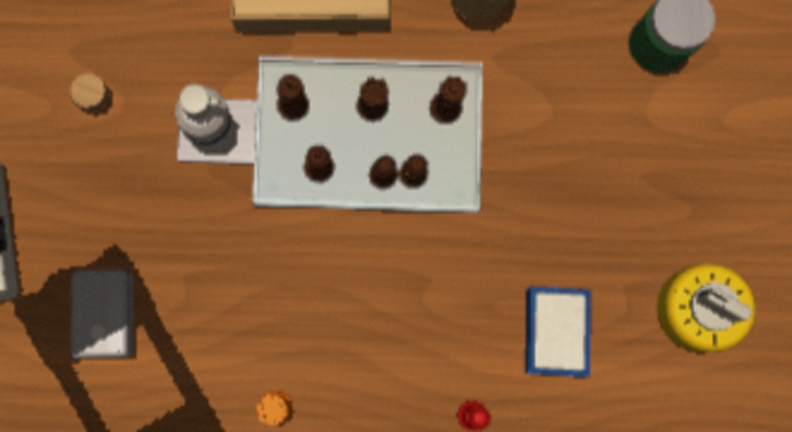

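View pics/s57.png

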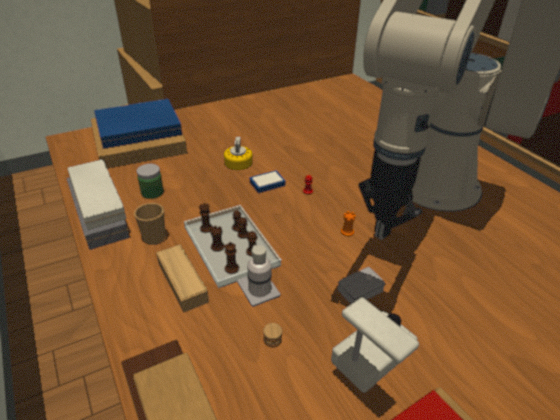

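```bash
python3 -c "
from h import *
st();print(job.sign_off())"
```

```text
t 42.57 pos [489.7 302.  218. ] rot [-3.139  0.     1.758] F [0.4 0.5 0.5] op -0.005 q6 -1.21
the job is handed in; nothing more can be done
None
```

I did every step of the job in order and handed it in at 42.6 s of the 210 s allowed. No verdict comes back, so the result rests on my own checks.

**What I did**
1. Pulled the light's knob out to its detent.
2. Put all six walnut pieces (king, rook, queen, bishop and two pawns) in the tray.
3. Pressed the cap to its stop, with about 15 N at the bottom, and saw it up again.
4. Turned the dial from the first to the fourth mark.
5. Pushed the knob back in, again meeting its stop at about 15 N.

**Last checks**
- The final pictures show all six pieces standing in the tray, the cap up, the knob at its pushed-in height and the robot clear of everything.
- The pointer was on the fourth short mark in the enlarged picture taken after I let go of the dial.
- The tin, cards and draughts look to be where they were. I judged this from the pictures and did not measure it.

**What went wrong or disagreed**
- **Fingertips:** they sit roughly 29 mm farther back than the description says. My first knob grasp closed on top of the knob, and I then worked with the corrected offset.
- **Bishop:** it caught on a finger as I lifted away and dropped back into the tray, landing upright.
- **Pawns:** one was apparently nudged later and now stands next to the other, still inside the tray.

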